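# Stand a toppled measuring cylinder up against a shelf upright

### The arm

A 6-joint arm with a two-finger parallel gripper is mounted at the origin on a cart in front of the work surface, level with it; the furniture and walls round the work are solid. World frame = base frame: x ahead of the robot, y to its left, z up, the work surface at z = 0. Lengths are in m, angles in rad, forces in N, time in s.
With the tool pointing down it reaches from about 0.25 to 0.775 m from the base axis. Payload 4 kg.
Tool frame: the origin (TCP) lies between the finger pads; the fingertips stand 14 mm ahead of it and the grasp point (between the pads) lies 5 mm behind it (robot.tips_ahead is the distance from the TCP to the fingertips, in m); z points along the fingers, y is the direction in which the jaws open and shut (so a half turn about z gives the same grasp; the last joint's range is limited). The gripper opens to 94 mm and grips with 3 to 60 N. Pads are 16 mm wide; open, the fingers measure 119 mm over their backs; the gripper's body (75 mm by 177 mm) begins 78 mm behind the grasp point.
Start: joints at [-1.45, 0.087, 1.371, -0, 1.684, -0.103], TCP at [0.122, -0.536, 0.22] pointing down, gripper open.
Joint ranges: [-3.1, 3.1], [-0.76, 2.03], [0.27, 2.55], [-1.08, 4.22], [0.17, 2.65], [-2.57, 2.57]. Speed limits (rad/s): [2.79, 2.79, 3.14, 3.14, 3.14, 3.14].

### API

Orientations are given as [roll, pitch, yaw] about the fixed x, y, z axes, in that order (R = Rz(yaw) Ry(pitch) Rx(roll)).
In Python, from bench import robot, optics, job gives the robot as it stands.
- The arm moves only by the tool apply_moves, never from a script. Its argument "moves" is a list of rows, each a list of 3 entries, a list of its own where there are three numbers: the shift along the tool's x, y, z in cm, then the turn, a rotation vector about the tool's x, y, z in rad, then the opening, from 0 (shut) to 1 (fully open). In form: [[[tx, ty, tz], [rx, ry, rz], grip], ...]. A call has exactly 10 rows; each row is the pose to reach, as a shift and turn from the pose commanded when the call began, along the tool's axes at that moment; what a row does not reach only later rows make up. A row lasts 1/12 s, in which the tool goes at most 41.7 mm and 7.16 degrees, less where a joint would pass 70% of its speed; a pose out of reach is approached as far as the arm can. A call with a gripper value outside its range is refused whole. The fingers move at their own pace and stop on an object; the grip force is fixed at half the most. Time passes only in rows, so rows that repeat a pose let the fingers close, or fill a call up. It gives the time, the measured TCP pose, the force and the opening at its end, in the units of the state.
- robot.get_obs(): the state, without advancing time (a new reading comes with each control period).
- optics.snapshot(name): name is "scene" or "top" or "wrist"; returns the picture (400x640x3 uint8, red, green, blue); there is no depth.
- optics.get_calibration(name): a dict with "fx", "fy", "cx", "cy" (pixels), "rvec" (rotation vector, rad) and "tvec" (3), from world to camera coordinates, as OpenCV has them. Camera axes: x right, y down, z forward; pixel columns grow to the right and rows downward; lengths in m; the calibration is good to about 2 mm. A picture is of the moment at which its call begins: read the wrist's pose just before it. get_calibration takes no time and is no camera call; for the wrist camera it gives the pose at the moment of the call.
- job.close_job(): hands the job in, once; it reports no verdict.
The state is a dict: "time": time; "joint_positions": joint angles; "qvel": joint speeds; "joint_torque": joint torques, N m; "tool_pos": TCP position; "ee_rot": TCP orientation; "wrist_force": force on the tool from outside, world axes, zero at the start; "wrist_torque": the same for the moment, N m; "width": finger opening in m.
Only numpy, scipy, OpenCV 4.12 (cv2) and the standard library are available. Lean on these libraries where they do the work, as an engineer would, in place of code of your own. Each camera call takes 0.05 s, during which the arm holds its last target.

### The job

The glass measuring cylinder has toppled over and is slumped with its rim against the blue upright of the little bridge shelf. Without lifting it off the worktop, push its foot in towards that upright so that its top end slides up the board, until the cylinder can stand on its foot by itself; leave it standing there, close in front of the upright, and do not disturb the beaker, the flask or the vial that stand about.

Things in the scene. Friction and masses are not known exactly. Their poses are not given: they have to be found in the camera images.
- measuring_cylinder: Glass measuring cylinder, 188 mm tall, 0.12 kg, friction about 0.6: blue round foot 52 mm across, 14 mm thick, then a straight tube 30 mm across up to the rim. Origin: centre of the foot's underside; z runs up the tube. At the start it leans 45 deg: rim on the blue upright, foot edge on the worktop. Centre of mass about 75 mm up: leaning under 15 deg, it drops onto its whole foot by itself.
- bridge_shelf: Fixed bridge shelf: two blue uprights 140 mm wide, 240 mm tall, under a wooden top board. Origin: on the worktop, mid-foot of the front upright's front face, on which the cylinder leans nearly square. x points level into that face (the way to push), y along it, z up. Front upright 15 mm thick; back one 75 mm behind.
- shelf_edge (a point): Middle of the lower front edge of the wooden top board: 240 mm above the worktop and 110 mm out from the upright's front face, over the cylinder. The board is 15 mm thick and 150 mm wide (a steel rail rises 11 mm above it, glassware 70 mm); below it the front is open, so a tool comes in at a slant.
- beaker_250: Bystander: empty glass beaker, 70 mm across, 92 mm tall. Origin: centre of its underside, z up.
- conical_flask: Bystander: conical flask with red stopper, 66 mm across, 111 mm tall. Origin: centre of its underside, z up.
- blue_vial: Bystander: sample vial with blue cap, 27 mm across, 59 mm tall. Origin: centre of its underside, z up.

How it is judged:
On the way:
1. the cylinder, well on its way up (17 to 35 degrees from vertical), bears with its top on the shelf's upright (angle between measuring_cylinder's own z axis and vertical between 0.3 and 0.61 rad and contact force between measuring_cylinder and bridge_shelf above 0.03 N), for 0.1 s.
At the end, for the whole second after the job is handed in: The measuring cylinder stands upright on the worktop on its whole foot (within 3.5 degrees), at rest, in front of the blue upright's face with its axis within 130 mm of it (angle between measuring_cylinder's own z axis and vertical below 0.06 rad and height (world z) of measuring_cylinder below 0.006 m and x of measuring_cylinder in the frame of bridge_shelf between -0.13 and 0 m and y of measuring_cylinder in the frame of bridge_shelf between -0.085 and 0.085 m and linear speed of measuring_cylinder below 0.02 m/s); the robot touches nothing.
It fails at once if the cylinder is lifted off the worktop (middle of its foot more than 60 mm up) (height (world z) of measuring_cylinder above 0.06 m).
It fails at once if the large empty beaker is moved more than 30 mm (distance of beaker_250 from where it was at the start of the episode above 0.03 m).
It fails at once if the stoppered flask is moved more than 30 mm (distance of conical_flask from where it was at the start of the episode above 0.03 m).
It fails at once if the blue-capped vial is moved more than 30 mm (distance of blue_vial from where it was at the start of the episode above 0.03 m).
It also fails if it takes over 48 s, if anything falls off the work surface, if the arm or the gripper's body presses on something with over 40 N, if the wrist force passes 120 N, or if a joint passes its speed limit or range.

## Working session

There is one attempt and no reset: what is moved stays moved. The work goes in short steps, Python scripts to look and compute and a tool call to move; the robot and the scene stay as the last step left them, time stands still between calls to the robot, and variables do not carry over. Pictures are saved under pics/ and viewed, and the job is handed in when it is done.

Besides the shell and the picture viewer there is one more tool, called after ">>>" by a JSON object that holds its "method" and its "body". apply_moves: Moves the arm, as the interface text tells. Its arguments: {"type":"object","properties":{"moves":{"type":"array"}},"required":["moves"]}

```bash
ls; mkdir -p pics
python3 - <<'E'
from bench import robot, optics, job
import cv2
o=robot.get_obs();print(o)
for n in ["scene","top","wrist"]:
    c=optics.get_calibration(n);print(n,c)
    cv2.imwrite(f"pics/{n}0.png",optics.snapshot(n)[:,:,::-1])
E
```

```text
pics
{'time': 0.0, 'joint_positions': array([-1.45006960e+00,  8.79529358e-02,  1.37223676e+00, -2.38561985e-05,
        1.68365535e+00, -1.03093861e-01]), 'qvel': array([ 1.13859030e-03,  4.74924806e-04, -1.28425722e-03,  2.65852266e-04,
        6.29825975e-05,  8.68390147e-04]), 'joint_torque': array([-1.14592076e-04, -3.40188718e+01, -3.02425969e+01,  7.17670494e-02,
        3.31917917e-02, -1.84435607e-04]), 'tool_pos': array([ 0.12200229, -0.53574934,  0.21831419]), 'ee_rot': array([-3.13934977e+00, -2.08212884e-04,  2.23817694e-01]), 'wrist_force': array([-0.40760823, -0.20674223, -0.14942733]), 'wrist_torque': array([0.02438594, 0.02725396, 0.04540782]), 'width': 0.09379013705144218}
scene {'fx': 436.8946912101879, 'fy': 436.8946912101879, 'cx': 319.4112661305551, 'cy': 199.8496348914646, 'rvec': array([ 0.63385476, -2.28783175,  1.54937527]), 'tvec': array([0.41512537, 0.28213418, 0.78367205])}
top {'fx': 432.00705572432804, 'fy': 432.00705572432804, 'cx': 313.60659862317726, 'cy': 204.1599806616018, 'rvec': array([ 2.01284384, -2.19527676,  0.23811309]), 'tvec': array([-0.02738603,  0.53556567,  1.27972769])}
wrist {'fx': 290.6745121493847, 'fy': 290.6745121493847, 'cx': 316.65412794172306, 'cy': 205.75944976863752, 'rvec': array([-2.28254332,  1.82267395,  0.2504522 ]), 'tvec': array([-0.54868929, -0.0270294 ,  0.3914942 ])}
```

View pics/scene0.png

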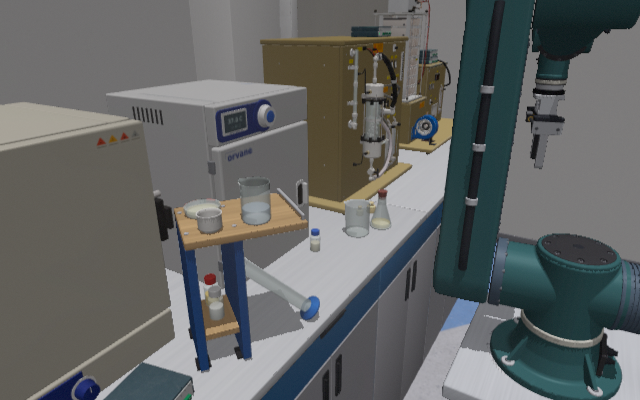

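View pics/top0.png

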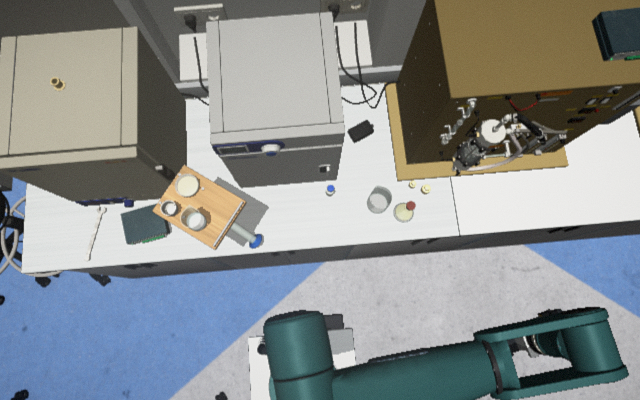

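View pics/wrist0.png

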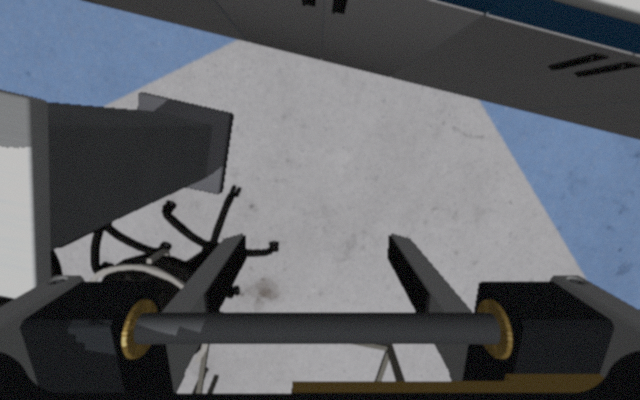

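The scene view shows the cylinder with its blue foot at about (310,307), leaning up to the front upright near (240,262). In the top view the foot is at (256,241), the board corners are about (187,167), (244,197), (211,248) and (154,205), and the vial, beaker and flask are at (330,190), (378,200) and (405,211).

```bash
cat > h.py <<'E'
import numpy as np, cv2
from bench import robot, optics, job
from scipy.spatial.transform import Rotation as R
def cam(n):
    c=optics.get_calibration(n); Rm=cv2.Rodrigues(np.array(c['rvec']))[0]
    return c,Rm,np.array(c['tvec'])
def ray(n,uv):
    c,Rm,t=cam(n); d=np.array([(uv[0]-c['cx'])/c['fx'],(uv[1]-c['cy'])/c['fy'],1.]); return -Rm.T@t, Rm.T@d
def onz(n,uv,z):
    o,d=ray(n,uv); return o+d*(z-o[2])/d[2]
def tri(uv1,uv2,n1='scene',n2='top'):
    o1,d1=ray(n1,uv1);o2,d2=ray(n2,uv2)
    A=np.stack([d1,-d2],1);s=np.linalg.lstsq(A,o2-o1,rcond=None)[0]
    p,q=o1+d1*s[0],o2+d2*s[1]; return (p+q)/2,np.linalg.norm(p-q)
def proj(n,p):
    c,Rm,t=cam(n); q=Rm@np.array(p)+t; return np.array([c['fx']*q[0]/q[2]+c['cx'],c['fy']*q[1]/q[2]+c['cy']])
E
python3 - <<'E'
from h import *
np.set_printoptions(precision=4,suppress=True)
im={n:cv2.imread(f'pics/{n}0.png') for n in('scene','top')}
cv2.imwrite('pics/c1.png',cv2.resize(im['top'][150:260,140:300],None,fx=5,fy=5,interpolation=cv2.INTER_CUBIC))
cv2.imwrite('pics/c2.png',cv2.resize(im['scene'][180:380,165:335],None,fx=3,fy=3,interpolation=cv2.INTER_CUBIC))
for n in im:
    h=cv2.cvtColor(im[n],cv2.COLOR_BGR2HSV)
    m=cv2.inRange(h,(100,140,60),(125,255,255))
    k,l,s,c=cv2.connectedComponentsWithStats(m)
    print(n,[(s[i],c[i].round(1)) for i in range(1,k) if 15<s[i,4]<3000 ])
E
```

```text
scene [(array([267, 111,   7,  11,  61], dtype=int32), array([269.9, 116. ])), (array([411, 115,  27,  24, 249], dtype=int32), array([425.8, 127.4])), (array([414, 203,  29,  37, 271], dtype=int32), array([431.5, 220.1])), (array([312, 229,   7,   6,  32], dtype=int32), array([314.8, 231.5])), (array([ 178,  235,   31,  136, 1500], dtype=int32), array([193.9, 305.1])), (array([235, 251,  16, 108, 872], dtype=int32), array([242.3, 307.8])), (array([303, 297,  16,  22, 190], dtype=int32), array([311.8, 308.1])), (array([ 262,  317,   95,   83, 1881], dtype=int32), array([305.9, 366.7])), (array([ 38, 372,  45,  28, 327], dtype=int32), array([ 61.8, 389.7])), (array([ 75, 379,  22,  21, 271], dtype=int32), array([ 83.9, 389.1]))]
top [(array([328, 186,   6,   5,  25], dtype=int32), array([330.4, 188. ])), (array([250, 235,  11,  13,  65], dtype=int32), array([256. , 241.7]))]
```

View pics/c1.png

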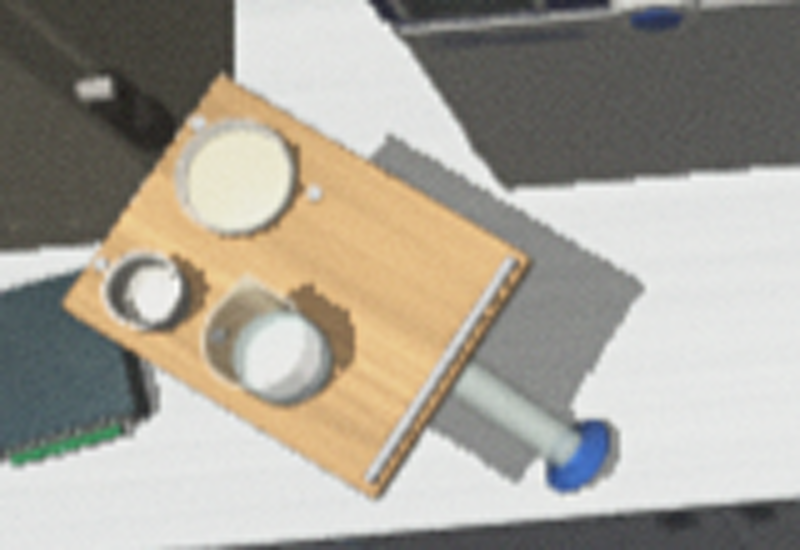

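View pics/c2.png

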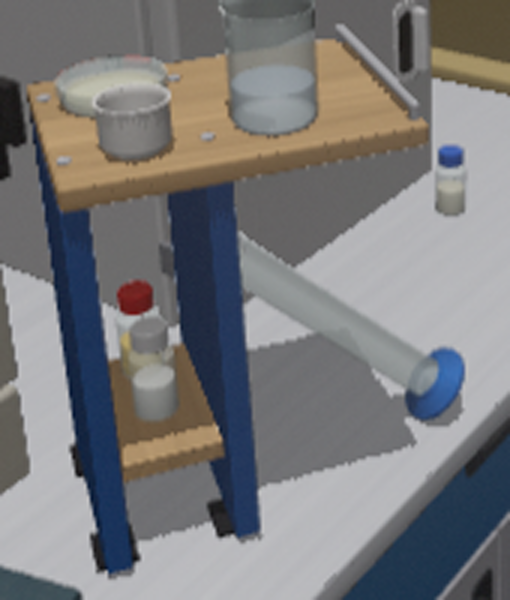

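Run:
```python
from h import *
np.set_printoptions(precision=4,suppress=True)
f1=onz('top',(140+527/5,150+260/5),.255);f2=onz('top',(140+376/5,150+493/5),.255)
b1=onz('top',(140+222/5,150+73/5),.255);b2=onz('top',(140+65/5,150+303/5),.255)
print(f1,f2,b1,b2, np.linalg.norm(f1-f2),np.linalg.norm(f1-b1))
u=((b1+b2)-(f1+f2));u[2]=0;u/=np.linalg.norm(u)
v=(f1-f2);v/=np.linalg.norm(v);print('x axis',u,np.degrees(np.arctan2(u[1],u[0])),'perp',np.degrees(np.arctan2(v[1],v[0])))
m=(f1+f2)/2;o=m+0.11*u;o[2]=0;print('shelf origin',o)
# scene upright near-bottom corners: crop scale3 off (165,180)
for c in [(243,537),(258,528)]:
    print('upright foot',onz('scene',(165+c[0]/3,180+c[1]/3),0))
foot,e=tri((311.8,308.1),(256,241.7));print('foot mid',foot,e)
L=(foot-o)
y=np.array([-u[1],u[0],0]);print('foot in shelf',L@u,L@y)
for nm,a,z in [('vial',(330.4,188),.055)]:
    print(nm,onz('top',a,z))
print('beaker',onz('top',(378,200),.05),'flask',onz('top',(405,211),.06))
print(tri((314.8,231.5),(330.4,188)))
```

```text
[0.5088 0.108  0.255 ] [0.3923 0.192  0.255 ] [0.6265 0.2667 0.255 ] [0.5068 0.3518 0.255 ] 0.14360982451182017 0.19760800647525578
x axis [0.5893 0.8079 0.    ] 53.89418102733644 perp -35.80414405035861
shelf origin [0.5154 0.2389 0.    ]
upright foot [0.467  0.2844 0.    ]
upright foot [0.4642 0.2738 0.    ]
foot mid [0.4348 0.1158 0.0173] 0.0027181465700135904
foot in shelf -0.14690628943627182 -0.007393972504711071
vial [ 0.5793 -0.1306  0.055 ]
beaker [ 0.529  -0.2755  0.05  ] flask [ 0.4849 -0.3525  0.06  ]
(array([ 0.5792, -0.1311,  0.0525]), np.float64(0.0016494761211814592))
```

Run:
```python
from h import *
np.set_printoptions(precision=4,suppress=True)
im={n:cv2.imread(f'pics/{n}0.png') for n in('scene','top')}
cv2.imwrite('pics/d1.png',cv2.resize(im['top'][215:255,220:270],None,fx=14,fy=14,interpolation=cv2.INTER_CUBIC))
cv2.imwrite('pics/d2.png',cv2.resize(im['scene'][245:325,230:330],None,fx=7,fy=7,interpolation=cv2.INTER_CUBIC))
c,Rm,t=cam('wrist');o=robot.get_obs();T=R.from_euler('xyz',o['ee_rot']).as_matrix()
print('cam in tool',T.T@(-Rm.T@t-o['tool_pos']),'axis',T.T@Rm.T[:,2])
```

```text
cam in tool [ 0.0781 -0.0003 -0.1649] axis [-0.2675 -0.0003  0.9636]
```

View pics/d1.png

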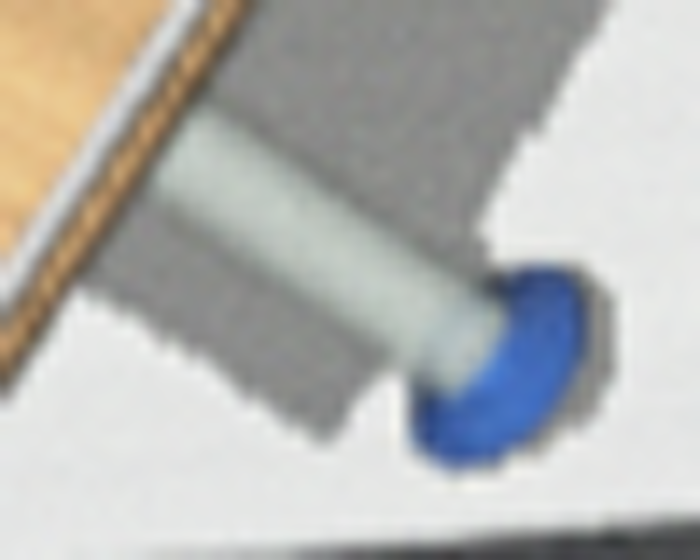

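View pics/d2.png

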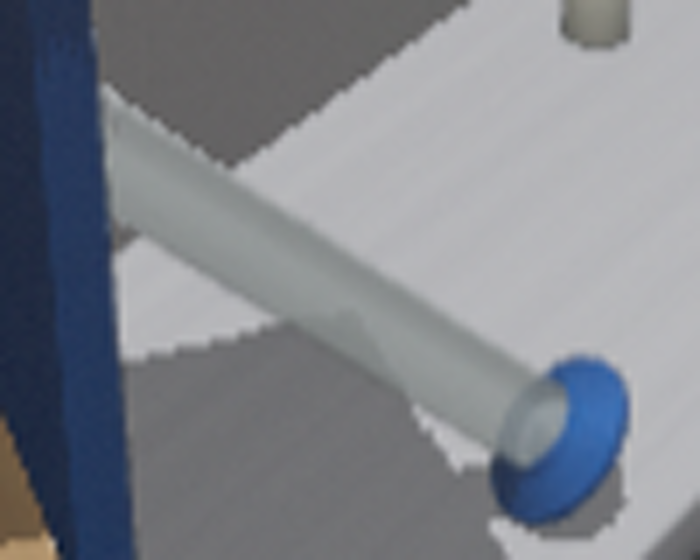

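The tube midline runs (180,147)→(457,325) in the top crop and (115,155)→(500,395) in the scene crop. The wrist camera sits on the tool's +x side, so I'll turn it away from the board.

```bash
cat >> h.py <<'E'
np.set_printoptions(precision=4,suppress=True)
TH=np.radians(53.95); U=np.array([np.cos(TH),np.sin(TH),0]); Y=np.array([-U[1],U[0],0]); K=np.array([0,0,1.]); O=np.array([.5154,.2389,0])
def S(p): p=np.array(p)-O; return np.array([p@U,p@Y,p[2]])
def W(x,y,z): return O+x*U+y*Y+z*K
def pose():
    o=robot.get_obs(); return o,o['tool_pos'],R.from_euler('xyz',o['ee_rot'])
def Rtool(alpha,dth=0):  # tool z = sin a u - cos a k, tool x ~ -u
    c,s=np.cos(dth),np.sin(dth); u=c*U+s*Y; y=-s*U+c*Y
    z=np.sin(alpha)*u-np.cos(alpha)*K; x=-(np.cos(alpha)*u+np.sin(alpha)*K)
    return R.from_matrix(np.stack([x,np.cross(z,x),z],1))
def move(p,Rt):
    o,p0,R0=pose(); print('now',p0,S(p0)); print('shift cm',R0.inv().apply(p-p0)*100,'rotvec',(R0.inv()*Rt).as_rotvec())
E
python3 - <<'E'
from h import *
def px(c,s,o): return np.array([(c[0]+.5)/s-.5+o[0],(c[1]+.5)/s-.5+o[1]])
a=[px(c,14,(220,215)) for c in [(180,147),(457,325)]]
b=[px(c,7,(230,245)) for c in [(115,155),(500,395)]]
def pl(n,q):
    o,d1=ray(n,q[0]);_,d2=ray(n,q[1]);m=np.cross(d1,d2);return o,m/np.linalg.norm(m)
o1,n1=pl('top',a);o2,n2=pl('scene',b)
d=np.cross(n1,n2);d/=np.linalg.norm(d);d*=np.sign(d[2])
print('axis in shelf',d@U,d@Y,d[2],'tilt',np.degrees(np.arccos(d[2])))
for z in(.0184,.05,.1,.15):
    A=np.stack([n1,n2,K]);p=np.linalg.solve(A,[n1@o1,n2@o2,z]);print(S(p),p)
for al in(35,): 
    g=W(-.115,0,.047);Rt=Rtool(np.radians(al));print('euler',Rt.as_euler('xyz'),'stage',g-Rt.apply([0,0,.11]))
E
```

```text
axis in shelf 0.7112617976001567 0.013836229890799098 0.7027910173138261 tilt 45.34864116196504
[-0.1457 -0.0118  0.0184] [0.4392 0.1142 0.0184]
[-0.1137 -0.0111  0.05  ] [0.4575 0.1404 0.05  ]
[-0.0631 -0.0102  0.1   ] [0.4865 0.1819 0.1   ]
[-0.0125 -0.0092  0.15  ] [0.5155 0.2234 0.15  ]
euler [-3.1416  0.6109 -2.2   ] stage [0.4106 0.0949 0.1371]
```

>>> {"method": "apply_moves", "body": {"moves": [[[2.4,-3.2,-0.5],[0,0,-0.12],1],[[4.8,-6.4,-1],[0,0,-0.24],1],[[7.2,-9.6,-1.5],[0,0,-0.36],1],[[9.6,-12.8,-2],[0,0,-0.48],1],[[12,-16,-2.5],[0,0,-0.6],1],[[14.4,-19.2,-3],[0,0,-0.72],1],[[16.8,-22.4,-3.5],[0,0,-0.84],1],[[19.2,-25.6,-4],[0,0,-0.96],1],[[21.6,-28.8,-4.5],[0,0,-1.08],1],[[24,-32,-5],[0,0,-1.2],1]]}}

```text
time: 0.98
tool_pos: [0.2851, -0.1691, 0.2696]
ee_rot: [3.141, 0.0, 1.429]
wrist_force: [0.2, -0.1, 0.3]
width: 0.0941
```

Run:
```python
from h import *
o,p,r=pose();print(o['time'],o['joint_positions'],o['ee_rot'])
move(np.array([.41,.095,.25]),Rtool(np.radians(0)))
```

```text
0.9833 [-0.7071 -0.4165  1.704   0.0001  1.8534 -0.565 ] [3.141  0.0003 1.4287]
now [ 0.2851 -0.1691  0.2696] [-0.4654 -0.0539  0.2696]
shift cm [27.9174  8.6252  1.9546] rotvec [-0.0002  0.0009 -2.6545]
```

Run:
```python
from h import *
for al in (25,35,45):
  for q1 in (.1,.25):
   for ph in (1.2,1.45):
    B=(R.from_euler('z',q1)*R.from_euler('y',ph)).inv()
    for nm,Rt in (('half',Rtool(np.radians(al))),('norm',Rtool(np.radians(al))*R.from_euler('z',np.pi))):
      e=(B*Rt).as_euler('ZYZ'); print(al,q1,ph,nm,e[0],e[1],(e[2]-np.pi/2+np.pi)%(2*np.pi)-np.pi)
```

```text
25 0.1 1.2 half 0.321341970634188 1.6368116337758014 -2.341376166347555
25 0.1 1.2 norm 0.321341970634188 1.6368116337758016 0.8002164872422379
25 0.1 1.45 half 0.32554450083109476 1.3996500070227016 -2.4207581465305745
25 0.1 1.45 norm 0.32554450083109476 1.3996500070227018 0.7208345070592186
25 0.25 1.2 half 0.27299784581509245 1.5958181481381826 -2.2075851807701286
25 0.25 1.2 norm 0.27299784581509234 1.5958181481381826 0.9340074728196646
25 0.25 1.45 half 0.2795495450721516 1.3552042510829996 -2.2759241071445837
25 0.25 1.45 norm 0.27954954507215146 1.3552042510829996 0.8656685464452094
35 0.1 1.2 half 0.44280896618284027 1.5114042181369014 -2.3409726287380184
35 0.1 1.2 norm 0.44280896618284016 1.5114042181369014 0.8006200248517747
35 0.1 1.45 half 0.4618834690322804 1.2863146143174184 -2.451645020083121
35 0.1 1.45 norm 0.46188346903228017 1.2863146143174184 0.6899476335066721
35 0.25 1.2 half 0.3771288315193844 1.4556098474509342 -2.212293860417255
35 0.25 1.2 norm 0.37712883151938414 1.455609847450934 0.9292987931725385
35 0.25 1.45 half 0.399506714281183 1.224036189445837 -2.309319183723102
35 0.25 1.45 norm 0.399506714281183 1.2240361894458371 0.8322734698666912
45 0.1 1.2 half 0.5660996324055946 1.3868830702284032 -2.3559820828730866
45 0.1 1.2 norm 0.5660996324055944 1.3868830702284032 0.7856105707167065
45 0.1 1.45 half 0.6073488869995909 1.178317082607302 -2.500093926248224
45 0.1 1.45 norm 0.6073488869995906 1.178317082607302 0.6414987273415691
45 0.25 1.2 half 0.48469424048606835 1.3166792585344822 -2.2321095332022134
45 0.25 1.2 norm 0.48469424048606835 1.3166792585344822 0.9094831203875797
45 0.25 1.45 half 0.5311962342829959 1.0979152647825636 -2.3619586432741313
45 0.25 1.45 norm 0.5311962342829959 1.0979152647825636 0.7796340103156618
```

>>> {"method": "apply_moves", "body": {"moves": [[[1.4,0.4,0],[0,0,-0.12],1],[[2.8,0.8,0],[0,0,-0.24],1],[[4.2,1.2,0],[0,0,-0.36],1],[[5.6,1.6,0],[0,0,-0.48],1],[[7,2,0],[0,0,-0.6],1],[[8.4,2.4,0],[0,0,-0.72],1],[[9.8,2.8,0],[0,0,-0.84],1],[[11.2,3.2,0],[0,0,-0.96],1],[[12.6,3.6,0],[0,0,-1.08],1],[[14,4,0],[0,0,-1.2],1]]}}

```text
time: 1.82
tool_pos: [0.3452, -0.0376, 0.2692]
ee_rot: [-3.141, -0.0, 2.63]
wrist_force: [-0.9, -0.4, -0.2]
width: 0.0941
```

Run:
```python
from h import *
o,p,r=pose();print(o['time'],o['joint_positions'],o['ee_rot'])
move(W(-.24,-.011,.22),Rtool(np.radians(0)))
```

```text
1.8167 [-0.2722 -0.3784  1.6797 -0.0001  1.8406 -1.3312] [-3.1414 -0.0003  2.6298]
now [ 0.3452 -0.0376  0.2692] [-0.3237 -0.0251  0.2692]
shift cm [0.4171 8.4815 4.9171] rotvec [ 0.0001 -0.0004 -1.4534]
```

>>> {"method": "apply_moves", "body": {"moves": [[[0,0.6,0],[0,0,-0.12],1],[[0,1.2,0],[0,0,-0.24],1],[[0,1.8,0],[0,0,-0.36],1],[[0,2.4,0],[0,0,-0.48],1],[[0,3,0],[0,0,-0.6],1],[[0,3.6,0.3],[0,0,-0.72],1],[[0,4.2,0.6],[0,0,-0.84],1],[[0,4.8,1],[0,0,-0.96],1],[[0,5.4,1.5],[0,0,-1.08],1],[[0,6,2],[0,0,-1.2],1]]}}

```text
time: 2.65
tool_pos: [0.3748, 0.014, 0.249]
ee_rot: [3.141, -0.0, -2.453]
wrist_force: [-0.0, -0.1, -0.3]
width: 0.0939
```

Run:
```python
from h import *
o,p,r=pose();print(o['time'],o['joint_positions'],o['ee_rot'])
a=np.radians(35); Rt=Rtool(a)
g=W(-.115,-.011,.047)
move(g-Rt.apply([0,0,.125]),Rt)
```

```text
2.65 [-0.1139 -0.3146  1.6746 -0.0001  1.7819 -2.373 ] [ 3.1414 -0.0003 -2.4534]
now [0.3748 0.014  0.249 ] [-0.2645 -0.0186  0.249 ]
shift cm [-7.3473  2.69    9.9594] rotvec [-0.0772 -0.6078 -0.2455]
```

>>> {"method": "apply_moves", "body": {"moves": [[[-1,0.4,1],[0,-0.06,0],1],[[-2,0.8,2],[-0.01,-0.12,-0.02],1],[[-3,1.2,3],[-0.02,-0.19,-0.04],1],[[-4,1.6,4],[-0.03,-0.26,-0.07],1],[[-5,2,5],[-0.04,-0.33,-0.1],1],[[-6,2.4,6.5],[-0.05,-0.4,-0.13],1],[[-7,2.7,8],[-0.06,-0.47,-0.17],1],[[-7.3,2.7,9],[-0.07,-0.54,-0.21],1],[[-7.3,2.7,10],[-0.077,-0.608,-0.245],1],[[-7.3,2.7,10],[-0.077,-0.608,-0.245],1]]}}

```text
time: 3.48
tool_pos: [0.4043, 0.1736, 0.1765]
ee_rot: [-3.131, 0.558, -2.267]
wrist_force: [0.9, -0.1, -0.5]
width: 0.094
```

Run:
```python
from h import *
o,p,r=pose();print(o['time'],o['joint_positions'],o['ee_rot'])
a=np.radians(35); Rt=Rtool(a)
g=W(-.115,-.011,.047)
move(g+Rt.apply([0,0,.005]),Rt)
for n in ("wrist","scene"): cv2.imwrite(f'pics/{n}1.png',optics.snapshot(n)[:,:,::-1])
```

```text
3.4833 [-0.0618 -0.5087  2.0438  0.4555  1.2751 -2.5657] [-3.1314  0.5584 -2.2665]
now [0.4043 0.1736 0.1765] [-0.1182  0.0514  0.1765]
shift cm [ 6.2125 -6.0681 11.9305] rotvec [-0.0469 -0.0528 -0.0552]
```

View pics/wrist1.png

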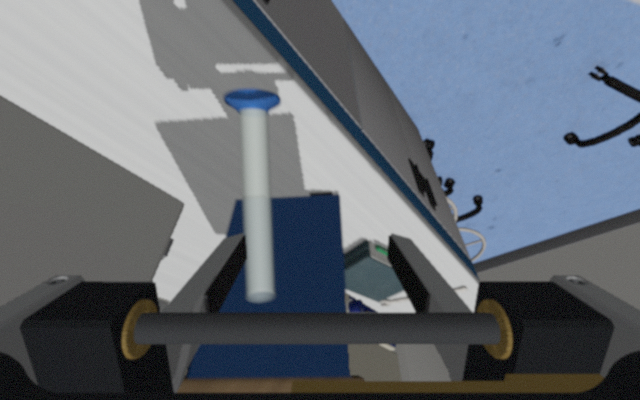

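View pics/scene1.png

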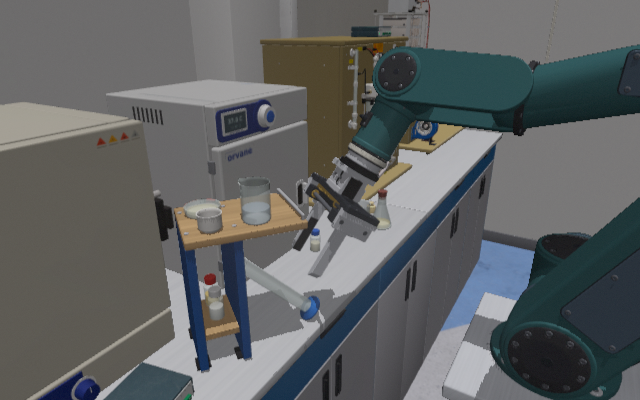

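The wrist view (foot at (250,98), tube at (258,200), upright behind) and the joint readings show that joint 6 stopped at its limit, so the tool went off line. I'll work out a lesser slant that keeps joint 6 in range.

Run:
```python
from h import *
o,p,r=pose();z=r.as_matrix()[:,2];q=o['joint_positions']
# wrist on plane az q1: (p-Lz) x dir=0
dx,dy=np.cos(q[0]),np.sin(q[0]);L=(p[0]*dy-p[1]*dx)/(z[0]*dy-z[1]*dx);print('L',L,'wrist',p-L*z)
B=(R.from_euler('z',q[0])*R.from_euler('y',q[1]+q[2])).inv();e=(B*r).as_euler('ZYZ');print('check',e-[0,0,np.pi/2],q[3:])
def pred(x,zz,al,ph=1.5,y=-.011):
    Rt=Rtool(np.radians(al));P=W(x,y,zz);w=P-L*Rt.as_matrix()[:,2];q1=np.arctan2(w[1],w[0])
    B=(R.from_euler('z',q1)*R.from_euler('y',ph)).inv();e=(B*Rt).as_euler('ZYZ');q6=(e[2]-np.pi/2+np.pi)%(2*np.pi)-np.pi
    print(x,zz,al,'w',w,np.hypot(w[0],w[1]),'q1',q1,'q456',e[0],e[1],q6)
for a in(20,25,30):
    t=np.radians(a);pred(-.115-.1*np.sin(t),.047+.1*np.cos(t),a);pred(-.115,.047,a)
for a in(35,40,45):pred(-.05,.047,a)
```

```text
L 0.47122768677304755 wrist [ 0.2405 -0.0147  0.5777]
check [ 0.455   1.2765 -2.5657] [ 0.455   1.2765 -2.5657]
-0.14920201433256688 0.14096926207859084 20 w [ 0.3416 -0.0185  0.5838] 0.34214382445156805 q1 -0.05412595745721589 q456 0.293250491258328 1.4514290953102718 -2.573732423772915
-0.115 0.047 20 w [0.3618 0.0091 0.4898] 0.3618858574185441 q1 0.02526655351032135 q456 0.2776512929606558 1.4291179655065058 -2.4970928423654515
-0.15726182617406995 0.137630778703665 25 w [ 0.3145 -0.0557  0.5647] 0.31944810003086604 q1 -0.17536470219038394 q456 0.3926487153333217 1.4497959001839347 -2.697796014637073
-0.115 0.047 25 w [ 0.3394 -0.0216  0.4741] 0.3401037593994774 q1 -0.06344788565197108 q456 0.36991682222213207 1.4082164604979042 -2.5931328291638858
-0.165 0.13360254037844388 30 w [ 0.2885 -0.0915  0.5417] 0.302687856265835 q1 -0.30699599264134064 q456 0.4966727002865902 1.4739771714640095 -2.8260191043856464
-0.115 0.047 30 w [ 0.318  -0.051   0.4551] 0.3220318868334086 q1 -0.1591836963238628 q456 0.4689481892880196 1.4054245769422595 -2.6943251359761073
-0.05 0.047 35 w [ 0.3358 -0.0265  0.433 ] 0.3368545980887256 q1 -0.07882508102999185 q456 0.527948319566819 1.327107492346358 -2.6384721960844737
-0.05 0.047 40 w [ 0.3166 -0.0529  0.408 ] 0.3210032785758496 q1 -0.16553149120000032 q456 0.6324605645366403 1.3360848790369655 -2.7321256582248985
-0.05 0.047 45 w [ 0.2988 -0.0774  0.3802] 0.30864120846303555 q1 -0.25347822044005397 q456 0.7377274469877266 1.360454581433829 -2.8203016047377045
```

```bash
cat > kin.py <<'E'
from h import *
from scipy.optimize import least_squares
D=[([-1.45007,.08795,1.37224],[.1220,-.53575,.21831],[-3.13935,-.0002,.22382]),
([-.7071,-.4165,1.704],[.2851,-.1691,.2696],[3.141,.0003,1.4287]),
([-.2722,-.3784,1.6797],[.3452,-.0376,.2692],[-3.1414,-.0003,2.6298]),
([-.1139,-.3146,1.6746],[.3748,.014,.249],[3.1414,-.0003,-2.4534]),
([-.0618,-.5087,2.0438],[.4043,.1736,.1765],[-3.1314,.5584,-2.2665])]
def fw(v,q,zt):
    a1,h,l2,l3,e,L=v; ph=q[1]+q[2]
    r=a1+l2*np.sin(q[1])+l3*np.sin(ph)+e*np.cos(ph); z=h+l2*np.cos(q[1])+l3*np.cos(ph)-e*np.sin(ph)
    return np.array([r*np.cos(q[0]),r*np.sin(q[0]),z])+L*zt
def res(v): return np.concatenate([fw(v,q,R.from_euler('xyz',e).as_matrix()[:,2])-p for q,p,e in D]+[1e-3*np.array([v[0],v[4]])])
E
python3 - <<'E'
from kin import *
s=least_squares(res,[0,.4,.4,.4,0,.3]);print(s.x,np.abs(s.fun).max())
E
```

```text
[-0.0558  0.3817  0.5055  0.5351  0.2653  0.4676] 0.05594252975286214
```

```bash
python3 - <<'E'
s=open('kin.py').read()
s=s.replace("a1,h,l2,l3,e,L=v","a1,h,l2,l3,e,L,d=v").replace("np.array([r*np.cos(q[0]),r*np.sin(q[0]),z])","np.array([r*np.cos(q[0])-d*np.sin(q[0]),r*np.sin(q[0])+d*np.cos(q[0]),z])")
open('kin.py','w').write(s+"""
V=least_squares(res,[0,.4,.4,.4,0,.3,.057]).x
LIM=np.array([[-3.1,3.1],[-.76,2.03],[.27,2.55],[-1.08,4.22],[.17,2.65],[-2.57,2.57]])
def fk(q):
    Rr=R.from_euler('z',q[0])*R.from_euler('y',q[1]+q[2])*R.from_euler('z',q[3])*R.from_euler('y',q[4])*R.from_euler('z',q[5]+np.pi/2)
    return fw(V,q,Rr.as_matrix()[:,2]),Rr
def ik(P,Rt,q0):
    f=lambda q:np.r_[(fk(q)[0]-P)*5,(fk(q)[1].inv()*Rt).as_rotvec()]
    s=least_squares(f,np.clip(q0,LIM[:,0]+.01,LIM[:,1]-.01),bounds=(LIM[:,0],LIM[:,1]));return s.x,np.abs(s.fun).max()
""")
E
python3 - <<'E'
from kin import *
print(V,np.abs(res(V)).max())
q=robot.get_obs()['joint_positions']
F=R.from_euler('z',np.pi)
for nm,fl in(('half',0),('norm',1)):
  for x in(-.17,-.115,-.05):
    for a in(20,25,30,35,40,45,50,55,60):
      Rt=Rtool(np.radians(a)); Rt=Rt*F if fl else Rt
      q0=q.copy(); 
      if fl:q0[5]=.7
      s,e=ik(W(x,-.011,.047 if x>-.15 else .14),Rt,q0);print(nm,x,a,s,round(e,4))
E
```

```text
[0.0002 0.1525 0.4489 0.4996 0.1006 0.3366 0.0566] 0.00010060158482243655
half -0.17 20 [-0.0842 -0.3255  1.9263  0.2435  1.3583 -2.57  ] 0.0504
half -0.17 25 [-0.1071 -0.3662  1.9655  0.2867  1.319  -2.57  ] 0.0776
half -0.17 30 [-0.1286 -0.4071  2.005   0.3299  1.2804 -2.57  ] 0.1085
half -0.17 35 [-0.1489 -0.4487  2.0452  0.3733  1.242  -2.57  ] 0.1396
half -0.17 40 [-0.168  -0.4916  2.0864  0.4172  1.2034 -2.57  ] 0.1702
half -0.17 45 [-0.1858 -0.5365  2.1292  0.4621  1.1642 -2.57  ] 0.1998
half -0.17 50 [-0.2024 -0.5841  2.1741  0.5082  1.1239 -2.57  ] 0.2276
half -0.17 55 [-0.2176 -0.6355  2.2218  0.5563  1.082  -2.57  ] 0.2639
half -0.17 60 [-0.2314 -0.6922  2.2733  0.6069  1.0378 -2.57  ] 0.3081
half -0.115 20 [ 0.0112 -0.148   1.9869  0.2708  1.1052 -2.57  ] 0.0292
half -0.115 25 [-0.0004 -0.185   2.0289  0.3086  1.0549 -2.57  ] 0.0646
half -0.115 30 [-0.0097 -0.2216  2.0705  0.3461  1.0046 -2.57  ] 0.101
half -0.115 35 [-0.0166 -0.2582  2.1122  0.3836  0.9537 -2.57  ] 0.138
half -0.115 40 [-0.0211 -0.2952  2.1542  0.4213  0.9018 -2.57  ] 0.175
half -0.115 45 [-0.0229 -0.332
[... 2037 characters left out ...]
1.1296 -0.4181] 0.0
norm -0.115 60 [-0.5147 -0.0875  2.3143  1.1986  1.1774 -0.5502] 0.0
norm -0.05 20 [ 0.0982 -0.036   1.8937  0.2963  1.0655  0.6116] 0.0
norm -0.05 25 [ 0.0494 -0.0686  1.9497  0.3982  1.0129  0.508 ] 0.0
norm -0.05 30 [-0.0017 -0.0941  2.0039  0.5126  0.9706  0.3894] 0.0
norm -0.05 35 [-0.0544 -0.1114  2.0557  0.6383  0.9407  0.257 ] 0.0
norm -0.05 40 [-0.108  -0.119   2.1047  0.7725  0.9252  0.1129] 0.0
norm -0.05 45 [-0.1614 -0.1156  2.1501  0.9108  0.9254 -0.039 ] 0.0
norm -0.05 50 [-0.2134 -0.0996  2.1913  1.0483  0.9419 -0.1941] 0.0
norm -0.05 55 [-0.2629 -0.07    2.2273  1.1797  0.9742 -0.3482] 0.0
norm -0.05 60 [-0.3086 -0.0259  2.2574  1.301   1.0212 -0.4976] 0.0
```

>>> {"method": "apply_moves", "body": {"moves": [[[0.5,0,-2],[0,0,0],1],[[1,0,-4],[0,0,0],1],[[1.5,0,-6],[0,0,0.1],1],[[2,0,-8],[0,0,0.2],1],[[2.5,0,-9],[0,0,0.3],1],[[3,0,-10],[0,0,0.4],1],[[3.5,0,-11],[0,0,0.5],1],[[4,0,-12],[0,0,0.6],1],[[4,0,-12],[0,0,0.7],1],[[4,0,-12],[0,0,0.8],1]]}}

```text
time: 4.42
tool_pos: [0.3428, 0.0972, 0.2602]
ee_rot: [2.728, 0.387, 3.124]
wrist_force: [-0.0, 0.5, 0.1]
width: 0.0939
```

Run:
```python
from kin import *
o,p,r=pose();q=o['joint_positions'];print(o['time'],q,fk(q)[0]-p,S(p),o['wrist_force'])
F=R.from_euler('z',np.pi)
a=np.radians(50); Rt=Rtool(a)*F
g=W(-.115,-.011,.047)
move(g-Rt.apply([0,0,.125]),Rt); print(ik(g-Rt.apply([0,0,.125]),Rt,q))
```

```text
4.4167 [-0.4115 -0.6953  1.9725  0.5304  1.6588 -1.9431] [ 0. -0. -0.] [-0.2161  0.0562  0.2602] [-0.0477  0.4541  0.0637]
now [0.3428 0.0972 0.2602] [-0.2161  0.0562  0.2602]
shift cm [-0.3681 -8.9596 11.894 ] rotvec [-0.3331  0.2243  2.2636]
(array([-0.7299, -0.4034,  2.2256,  0.871 ,  1.4854, -0.2569]), np.float64(9.789224986178622e-12))
```

Run:
```python
from kin import *
o,p,r=pose();q=o['joint_positions']
P=W(-.25,-.011,.23);Rt=Rtool(np.radians(50))*R.from_euler('z',np.pi)
move(P,Rt)
rv=(r.inv()*Rt).as_rotvec()
for k in np.linspace(0,1,9):
    q,e=ik(p+k*(P-p),r*R.from_rotvec(rv*k),q);print(k,q,e)
```

```text
now [0.3428 0.0972 0.2602] [-0.2161  0.0562  0.2602]
shift cm [-2.1532 -7.7354  1.1195] rotvec [-0.3331  0.2243  2.2636]
0.0 [-0.4114 -0.6953  1.9725  0.5304  1.6588 -1.9429] 2.2861920689898334e-14
0.125 [-0.4742 -0.6485  1.9652  0.5726  1.6947 -1.7292] 4.163336342344337e-16
0.25 [-0.5377 -0.6065  1.9644  0.6174  1.7252 -1.5155] 1.1102230246251565e-15
0.375 [-0.6003 -0.5705  1.9702  0.663   1.7493 -1.3002] 1.249000902703301e-15
0.5 [-0.6611 -0.5415  1.9823  0.7082  1.766  -1.0818] 3.0531133177191805e-15
0.625 [-0.7191 -0.5202  2.      0.7517  1.7751 -0.859 ] 5.558054017029688e-15
0.75 [-0.7735 -0.5075  2.0223  0.7922  1.7764 -0.6305] 2.581268532253489e-14
0.875 [-0.8233 -0.5036  2.0477  0.8286  1.7697 -0.395 ] 9.395262345890387e-14
1.0 [-0.867  -0.5085  2.0747  0.8592  1.7553 -0.1511] 4.218847493575594e-13
```

>>> {"method": "apply_moves", "body": {"moves": [[[-0.1,-0.4,0.1],[-0.016,0.011,0.113],1],[[-0.2,-0.8,0.1],[-0.032,0.022,0.226],1],[[-0.3,-1.2,0.2],[-0.05,0.033,0.339],1],[[-0.4,-1.6,0.2],[-0.066,0.044,0.452],1],[[-0.5,-2,0.3],[-0.083,0.056,0.565],1],[[-0.6,-2.4,0.3],[-0.1,0.067,0.678],1],[[-0.7,-2.8,0.4],[-0.116,0.078,0.791],1],[[-0.8,-3.2,0.5],[-0.133,0.09,0.904],1],[[-1,-3.6,0.5],[-0.15,0.1,1.017],1],[[-1.1,-4,0.6],[-0.166,0.112,1.13],1]]}}

```text
time: 5.25
tool_pos: [0.3608, 0.0631, 0.2437]
ee_rot: [2.51, -0.327, 2.221]
wrist_force: [-0.4, -0.2, 0.2]
width: 0.0938
```

Run:
```python
from kin import *
o,p,r=pose();q=o['joint_positions'];print(q)
P=W(-.25,-.011,.23);Rt=Rtool(np.radians(50))*R.from_euler('z',np.pi)
move(P,Rt)
```

```text
[-0.6605 -0.5355  1.9817  0.7071  1.7646 -1.0864]
now [0.3608 0.0631 0.2437] [-0.2331  0.0216  0.2437]
shift cm [-3.8524 -0.6347 -0.2909] rotvec [-0.1696  0.1108  1.1329]
```

>>> {"method": "apply_moves", "body": {"moves": [[[-0.4,-0.1,0],[-0.017,0.011,0.113],1],[[-0.8,-0.1,0],[-0.034,0.022,0.226],1],[[-1.2,-0.2,0],[-0.05,0.033,0.339],1],[[-1.6,-0.2,0],[-0.068,0.044,0.452],1],[[-2,-0.3,-0.1],[-0.085,0.055,0.565],1],[[-2.4,-0.4,-0.1],[-0.1,0.066,0.678],1],[[-2.8,-0.4,-0.1],[-0.12,0.077,0.791],1],[[-3.2,-0.5,-0.2],[-0.135,0.088,0.904],1],[[-3.6,-0.6,-0.2],[-0.153,0.1,1.017],1],[[-3.85,-0.6,-0.3],[-0.17,0.111,1.133],1]]}}

```text
time: 6.08
tool_pos: [0.3773, 0.0305, 0.2298]
ee_rot: [-3.14, -0.873, 0.94]
wrist_force: [0.9, -0.0, 0.7]
width: 0.094
```

Run:
```python
from kin import *
o,p,r=pose();q=o['joint_positions'];print(q)
Rt=Rtool(np.radians(50))*R.from_euler('z',np.pi)
g=W(-.116,-.011,.046)
move(g-Rt.apply([0,0,.10]),Rt)
```

```text
[-0.8665 -0.5076  2.0747  0.8593  1.7549 -0.1501]
now [0.3773 0.0305 0.2298] [-0.2498 -0.011   0.2298]
shift cm [-5.4843  0.0127 12.062 ] rotvec [-0.0006 -0.0003 -0.0012]
```

>>> {"method": "apply_moves", "body": {"moves": [[[-0.8,0,1.5],[0,0,0],1],[[-1.6,0,3],[0,0,0],1],[[-2.4,0,4.5],[0,0,0],1],[[-3.2,0,6],[0,0,0],1],[[-4,0,7.5],[0,0,0],1],[[-4.8,0,9],[0,0,0],1],[[-5.5,0,10.5],[0,0,0],1],[[-5.5,0,12],[0,0,0],1],[[-5.5,0,12],[0,0,0],1],[[-5.5,0,12],[0,0,0],1]]}}

```text
time: 6.92
tool_pos: [0.4104, 0.0774, 0.1109]
ee_rot: [3.138, -0.873, 0.951]
wrist_force: [0.4, -0.6, 0.5]
width: 0.094
```

Run:
```python
from kin import *
o,p,r=pose();q=o['joint_positions'];print(q)
Rt=Rtool(np.radians(50))*R.from_euler('z',np.pi)
g=W(-.116,-.011,.046)
move(g+Rt.apply([0,0,.005]),Rt)
for n in ("wrist","scene"): cv2.imwrite(f'pics/{n}2.png',optics.snapshot(n)[:,:,::-1])
```

```text
[-0.6657 -0.3691  2.2406  0.8878  1.4098 -0.2612]
now [0.4104 0.0774 0.1109] [-0.1924 -0.0102  0.1109]
shift cm [-0.063   0.1169 10.5196] rotvec [-0.0034 -0.0004  0.0058]
```

View pics/wrist2.png

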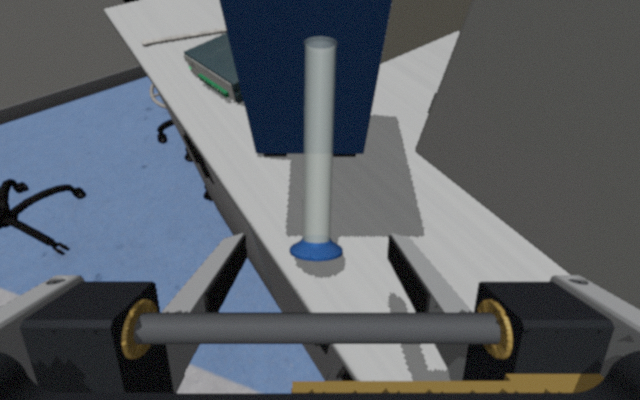

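View pics/scene2.png

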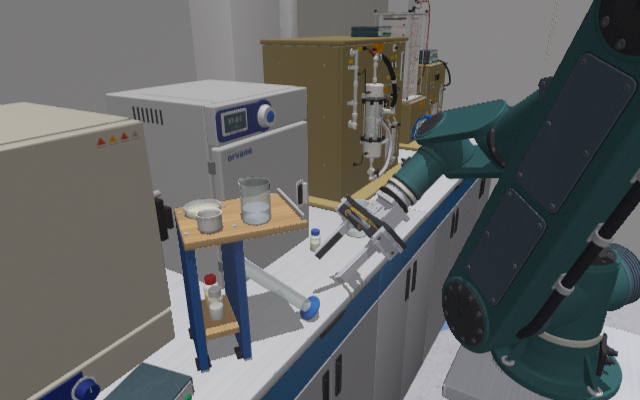

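The wrist view shows the tube midway between the open fingers (tube at column 318, foot at (317,250)). I'll advance to straddle it just above the foot.

>>> {"method": "apply_moves", "body": {"moves": [[[0,0,1.4],[0,0,0],1],[[0,0,2.8],[0,0,0],1],[[0,0.1,4.2],[0,0,0],1],[[0,0.1,5.6],[0,0,0],1],[[0,0.1,7],[0,0,0],1],[[0,0.1,8.4],[0,0,0],1],[[0,0.1,9.5],[0,0,0],1],[[0,0.1,10.5],[0,0,0],1],[[0,0.1,10.5],[0,0,0],1],[[0,0.1,10.5],[0,0,0],1]]}}

```text
time: 7.85
tool_pos: [0.4591, 0.1416, 0.0443]
ee_rot: [3.135, -0.874, 0.952]
wrist_force: [0.6, 1.0, -0.3]
width: 0.0939
```

Run:
```python
from kin import *
o,p,r=pose();q=o['joint_positions'];print(q,o['wrist_force'])
Rt=Rtool(np.radians(50))*R.from_euler('z',np.pi)
g=W(-.116,-.011,.046)
move(g+Rt.apply([0,0,.005]),Rt)
for n in ("wrist","scene"): cv2.imwrite(f'pics/{n}3.png',optics.snapshot(n)[:,:,::-1])
```

```text
[-0.3963 -0.1668  2.2556  1.0081  1.0813 -0.2953] [ 0.6145  0.9853 -0.2956]
now [0.4591 0.1416 0.0443] [-0.1118 -0.0117  0.0443]
shift cm [-0.1433 -0.0732  0.0661] rotvec [-0.0016 -0.0012  0.0069]
```

View pics/wrist3.png

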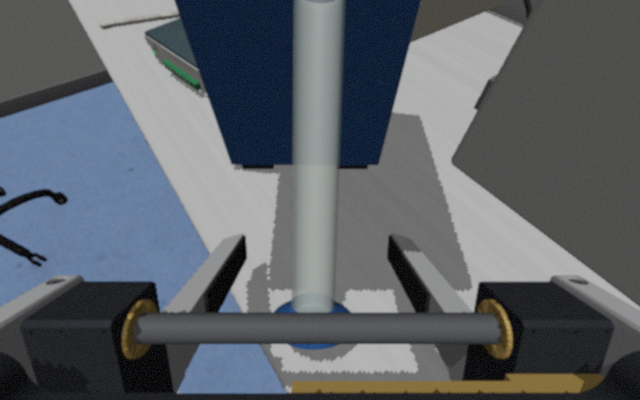

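View pics/scene3.png

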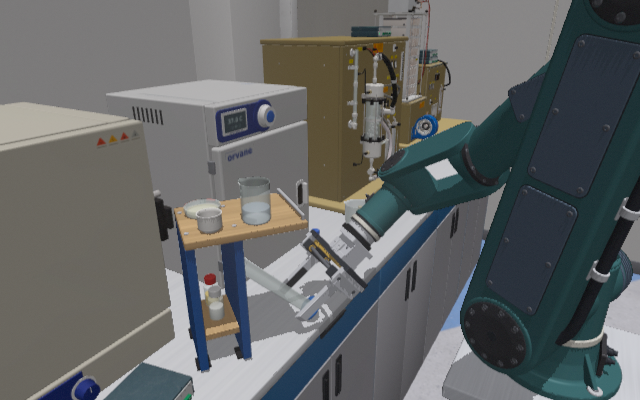

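>>> {"method": "apply_moves", "body": {"moves": [[[0,0,0],[0,0,0],0.8],[[0,0,0],[0,0,0],0.6],[[0,0,0],[0,0,0],0.5],[[0,0,0],[0,0,0],0.4],[[0,0,0],[0,0,0],0.35],[[0,0,0],[0,0,0],0.3],[[0,0,0],[0,0,0],0.25],[[0,0,0],[0,0,0],0.25],[[0,0,0],[0,0,0],0.25],[[0,0,0],[0,0,0],0.25]]}}

```text
time: 8.78
tool_pos: [0.4587, 0.1421, 0.0436]
ee_rot: [3.136, -0.874, 0.951]
wrist_force: [-1.1, -0.2, -0.3]
width: 0.0311
```

Run:
```python
from kin import *
o,p,r=pose();q=o['joint_positions'];print(o['time'],o['wrist_force'],o['width'],S(p))
# push path: a = dist of grasp point along axis from underside
L,rt,rf=.188,.015,.026
th0=np.radians(45.3)
z=r.as_matrix()[:,2]; g=S(p-.005*z); print('grasp',g)
def gp(th,a): return np.array([-(L*np.sin(th)+rt*np.cos(th))+a*np.sin(th), rf*np.sin(th)+a*np.cos(th)])
# note rim contact: lower? rim wall-side edge
for a in(.036,.038,.040,.042): print(a,gp(th0,a))
a=.040; Rt0=r
al0=np.degrees(np.arctan2(z@U,-z[2]));print('alpha',al0)
for t in(45.3,40,35,30,25,20,15,12,10):
    al=50+(45.3-t)*8/35.
    x,zz=gp(np.radians(t),a);dx,dz=x-gp(th0,a)[0],zz-gp(th0,a)[1]
    zt=np.array([np.sin(np.radians(al)),-np.cos(np.radians(al))]);z0=np.array([np.sin(np.radians(50)),-np.cos(np.radians(50))])
    d=np.array([dx,dz])+.005*(zt-z0)
    x0=np.array([np.cos(np.radians(50)),np.sin(np.radians(50))])
    print(t,'dx,dz mm',d*1000,'tool cm x,z',d@x0*100,d@z0*100,'ry',-np.radians(al-50))
```

```text
8.7833 [-1.1163 -0.1711 -0.3424] 0.031055004452607032 [-0.1116 -0.0111  0.0436]
grasp [-0.1155 -0.0111  0.0469]
0.036 [-0.1186  0.0438]
0.038 [-0.1172  0.0452]
0.04 [-0.1157  0.0466]
0.042 [-0.1143  0.048 ]
alpha 50.0563172800181
45.3 dx,dz mm [0. 0.] tool cm x,z 0.0 0.0 ry -0.0
40 dx,dz mm [9.1931 0.8194] tool cm x,z 0.6536891772445541 0.6515639223753713 ry -0.02114341722415985
35 dx,dz mm [18.7014  1.2225] tool cm x,z 1.2957579459270845 1.3540296088665331 ry -0.041090037246952246
30 dx,dz mm [28.9478  1.2641] tool cm x,z 1.9575601632294344 2.1362756897312747 ry -0.06103665726974451
25 dx,dz mm [39.8546  0.9442] tool cm x,z 2.6341309547016216 2.99234512837694 ry -0.0809832772925369
20 dx,dz mm [51.3392  0.2659] tool cm x,z 3.320392960604949 3.9157176157420133 ry -0.10092989731532917
15 dx,dz mm [63.3147 -0.7649] tool cm x,z 4.011194949138348 4.899359195815658 ry -0.12087651733812156
12 dx,dz mm [70.6981 -1.5493] tool cm x,z 4.425698250265693 5.515373230968516 ry -0.1328444893517969
10 dx,dz mm [75.6904 -2.14  ] tool cm x,z 4.701350991921915 5.935775800889726 ry -0.14082313736091395
```

>>> {"method": "apply_moves", "body": {"moves": [[[0.22,0,0.21],[0,0.007,0],0.25],[[0.44,0,0.43],[0,0.015,0],0.25],[[0.65,0,0.65],[0,0.022,0],0.25],[[0.87,0,0.88],[0,0.03,0],0.25],[[1.08,0,1.12],[0,0.037,0],0.25],[[1.3,0,1.35],[0,0.045,0],0.25],[[1.5,0,1.6],[0,0.052,0],0.25],[[1.73,0,1.87],[0,0.06,0],0.25],[[1.95,0,2.14],[0,0.068,0],0.25],[[1.95,0,2.14],[0,0.068,0],0.25]]}}

```text
time: 9.62
tool_pos: [0.4779, 0.1594, 0.0431]
ee_rot: [3.12, -0.932, 0.956]
wrist_force: [-16.9, -32.8, 8.0]
width: 0.0261
```

Run:
```python
from kin import *
o,p,r=pose();print(o['time'],o['wrist_force'],o['wrist_torque'],o['width'],S(p))
for n in ("wrist","scene"): cv2.imwrite(f'pics/{n}4.png',optics.snapshot(n)[:,:,::-1])
im=cv2.imread('pics/scene4.png');cv2.imwrite('pics/scene4c.png',cv2.resize(im[180:380,165:365],None,fx=3,fy=3))
```

```text
9.6167 [-16.879  -32.8362   7.9665] [-2.6939  1.0237 -0.8154] 0.026109005788585847 [-0.0863 -0.0165  0.0431]
```

View pics/wrist4.png

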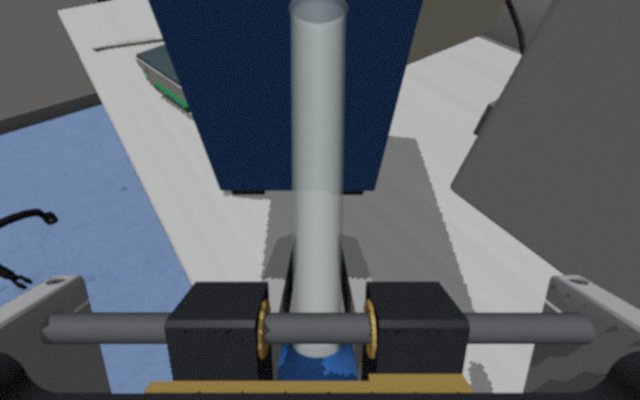

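View pics/scene4c.png

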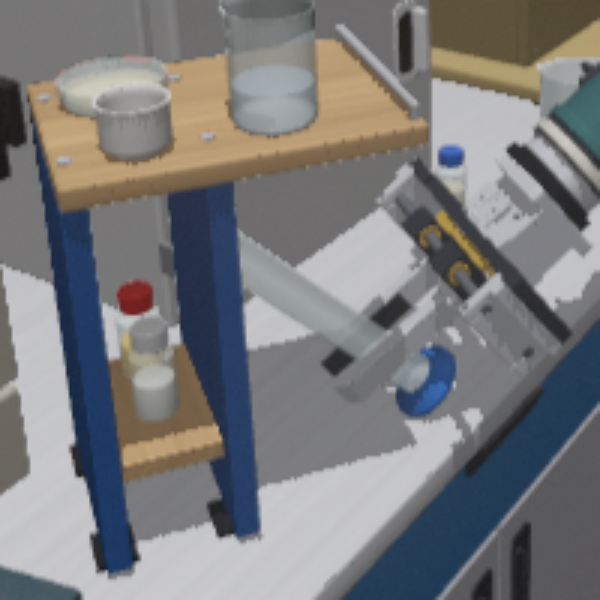

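Wrist force reached 37 N, so the pads slid along a jammed cylinder: the grip was too high on the tube for it to pivot. I'll let go, back out, and take the foot itself low down, where the push line lies under the jamming angle, and turn the tool with it.

>>> {"method": "apply_moves", "body": {"moves": [[[0,0,0],[0,0,0],0.4],[[0,0,0],[0,0,0],0.6],[[0,0,0],[0,0,0],0.8],[[0,0,0],[0,0,0],1],[[0,0,0],[0,0,0],1],[[0,0,0],[0,0,0],1],[[0,0,-2],[0,0,0],1],[[0,0,-4],[0,0,0],1],[[0,0,-6],[0,0,0],1],[[0,0,-8],[0,0,0],1]]}}

```text
time: 10.55
tool_pos: [0.4369, 0.1133, 0.0923]
ee_rot: [3.137, -0.942, 0.953]
wrist_force: [0.6, -0.5, -0.2]
width: 0.0898
```

Run:
```python
from kin import *
o,p,r=pose();print(o['time'],o['wrist_force'],o['width'],S(p),o['joint_positions'])
for n in ("wrist","scene","top"): cv2.imwrite(f'pics/{n}5.png',optics.snapshot(n)[:,:,::-1])
im=cv2.imread('pics/scene5.png');cv2.imwrite('pics/scene5c.png',cv2.resize(im[200:330,215:345],None,fx=6,fy=6)[:600])
for a in (35,40,50,60,65,70):
  for x in (-.135,-.06):
    print(a,x,ik(W(x,-.011,.025),Rtool(np.radians(a))*R.from_euler('z',np.pi),o['joint_positions']))
```

```text
10.55 [ 0.5777 -0.487  -0.2063] 0.0897804558745738 [-0.1478 -0.0104  0.0923] [-0.5606 -0.2808  2.2663  1.0002  1.2825 -0.3125]
35 -0.135 (array([-0.2696, -0.2022,  2.1835,  0.6751,  1.0333,  0.0413]), np.float64(1.4197304443186454e-10))
35 -0.06 (array([-0.0769, -0.0912,  2.0899,  0.6668,  0.91  ,  0.1949]), np.float64(9.367506770274758e-16))
40 -0.135 (array([-0.3381, -0.1975,  2.2233,  0.7925,  1.0445, -0.0984]), np.float64(1.654232306691483e-13))
40 -0.06 (array([-0.1322, -0.0942,  2.1367,  0.8051,  0.9007,  0.0425]), np.float64(3.0764280012363083e-13))
50 -0.135 (array([-0.4693, -0.1467,  2.2902,  1.0108,  1.1031, -0.3776]), np.float64(5.740191655334569e-11))
50 -0.06 (array([-0.2408, -0.0632,  2.2175,  1.0825,  0.932 , -0.2762]), np.float64(3.3306690738754696e-15))
60 -0.135 (array([-0.5828, -0.035 ,  2.3349,  1.1902,  1.1993, -0.6444]), np.float64(5.7731597280508124e-15))
60 -0.06 (array([-0.3385,  0.0246,  2.2758,  1.326 ,  1.0259, -0.5825]), np.float64(1.1026179969064742e-10))
65 -0.135 (array([-0.6298,  0.0432,  2.3471,  1.2622,  1.2572, -0.7705]), np.float64(8.665290707199347e-14))
65 -0.06 (array([-0.3801,  0.0907,  2.2943,  1.4265,  1.0921, -0.7234]), np.float64(1.1449174941446927e-15))
70 -0.135 (array([-0.6691,  0.1339,  2.3518,  1.3223,  1.32  , -0.8905]), np.float64(2.8601010448880962e-12))
70 -0.06 (array([-0.4156,  0.1701,  2.3048,  1.511 ,  1.168 , -0.8541]), np.float64(1.6653345369377348e-15))
```

View pics/wrist5.png

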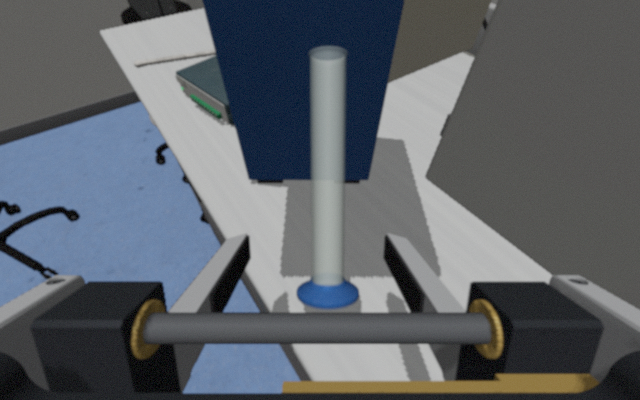

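View pics/scene5c.png

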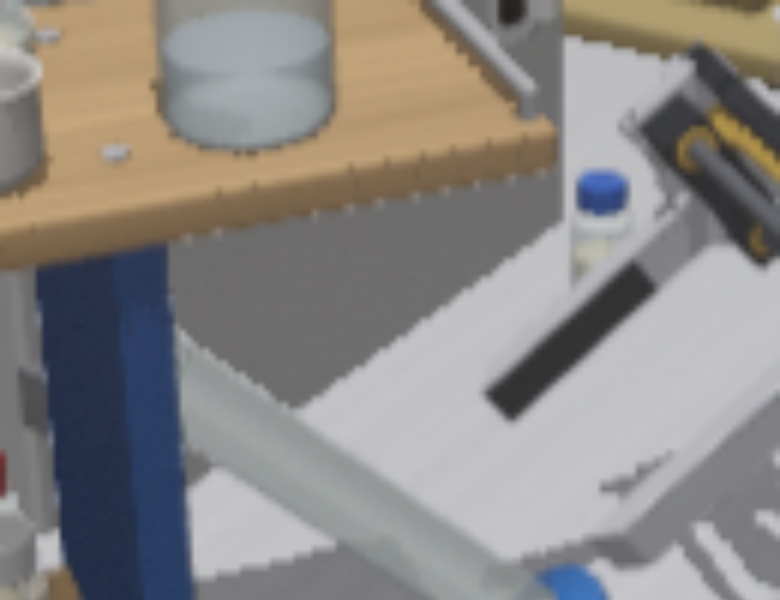

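```bash
cat >> h.py <<'E'
def blue(fn,box,lo=(100,140,60)):
    im=cv2.imread(fn);h=cv2.cvtColor(im,cv2.COLOR_BGR2HSV);m=cv2.inRange(h,lo,(125,255,255))
    k=np.zeros_like(m);k[box[1]:box[3],box[0]:box[2]]=1;m=m*k
    n,l,s,c=cv2.connectedComponentsWithStats(m);i=1+np.argmax(s[1:,4]);return s[i],c[i]
E
python3 - <<'E'
from kin import *
o,p,r=pose()
st,ct=blue('pics/top5.png',(235,220,285,260));print(st,ct)
sw,cw=blue('pics/wrist5.png',(270,270,390,312),(100,140,100));print(sw,cw)
f,e=tri(cw,ct,'wrist','top');print('foot w/t',S(f),e)
ss,cs=blue('pics/scene5.png',(295,290,325,330));print(ss,cs);f,e=tri(cs,ct);print(S(f),e)
f,e=tri((328,50),(0,0),'wrist','top') 
a=ray('wrist',(328,50));t=( -0.012 - S(a[0])[0])/(a[1]@U);print('rim',S(a[0]+t*a[1]))
E
```

```text
[251 232  11  12  65] [257.0308 238.2615]
[ 298  281   60   27 1169] [327.3884 294.9487]
foot w/t [-0.1421 -0.0203  0.0152] 0.002873834774963574
[299 295  17  22 191] [308.4764 306.2565]
[-0.1437 -0.0181  0.0157] 0.003064128590688294
rim [-0.012  -0.0198  0.1563]
```

Run:
```python
from kin import *
F=R.from_euler('z',np.pi);Rt=Rtool(np.radians(40))*F
P=W(-.139,-.019,.027);move(P-Rt.apply([0,0,.07]),Rt);print(S(P-Rt.apply([0,0,.07])))
```

```text
now [0.4384 0.1123 0.0927] [-0.1477 -0.0123  0.0927]
shift cm [-3.1211  0.6532 -2.224 ] rotvec [ 0.0015 -0.2439  0.0069]
[-0.184  -0.019   0.0806]
```

>>> {"method": "apply_moves", "body": {"moves": [[[0,0.1,-1],[0,0,0],1],[[0,0.2,-2.2],[0,-0.05,0],1],[[-0.6,0.3,-2.2],[0,-0.1,0],1],[[-1.2,0.4,-2.2],[0,-0.15,0],1],[[-1.8,0.5,-2.2],[0,-0.2,0],1],[[-2.4,0.6,-2.2],[0,-0.244,0.007],1],[[-3.1,0.65,-2.2],[0,-0.244,0.007],1],[[-3.1,0.65,-2.2],[0,-0.244,0.007],1],[[-3.1,0.65,-2.2],[0,-0.244,0.007],1],[[-3.1,0.65,-2.2],[0,-0.244,0.007],1]]}}

```text
time: 11.53
tool_pos: [0.4215, 0.0805, 0.0791]
ee_rot: [-3.137, -0.698, 0.939]
wrist_force: [0.8, -0.7, 0.4]
width: 0.0945
```

Run:
```python
from kin import *
o,p,r=pose()
cv2.imwrite('pics/wrist6.png',optics.snapshot('wrist')[:,:,::-1])
F=R.from_euler('z',np.pi);Rt=Rtool(np.radians(40))*F
P=W(-.139,-.019,.027);move(P,Rt);print(o['time'],o['wrist_force'])
```

```text
now [0.4216 0.0803 0.0793] [-0.1834 -0.0175  0.0793]
shift cm [0.0412 0.1652 6.8611] rotvec [-0.0026 -0.     -0.0017]
11.5333 [ 0.8189 -0.6511  0.3772]
```

View pics/wrist6.png

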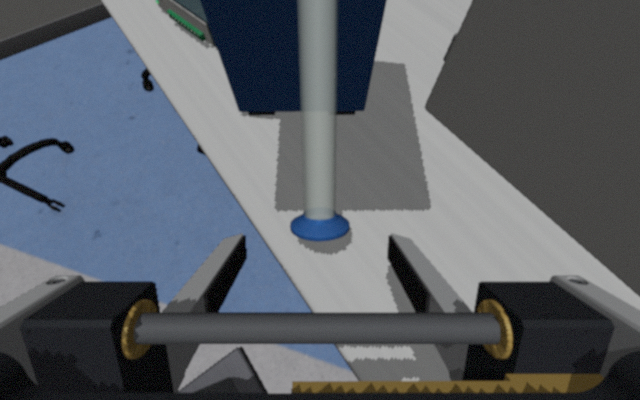

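The foot is centred between the fingers (column 320 against 317). Advancing over the foot.

>>> {"method": "apply_moves", "body": {"moves": [[[0,0,1],[0,0,0],1],[[0,0.1,2],[0,0,0],1],[[0,0.1,3],[0,0,0],1],[[0,0.1,4],[0,0,0],1],[[0,0.15,5],[0,0,0],1],[[0,0.15,6],[0,0,0],1],[[0,0.15,6.8],[0,0,0],1],[[0,0.15,6.8],[0,0,0],1],[[0,0.15,6.8],[0,0,0],0.8],[[0,0.15,6.8],[0,0,0],0.7]]}}

```text
time: 12.42
tool_pos: [0.4489, 0.1144, 0.028]
ee_rot: [-3.14, -0.698, 0.941]
wrist_force: [0.4, -0.1, 0.5]
width: 0.0836
```

Run:
```python
from kin import *
o,p,r=pose();print(o['time'],o['wrist_force'],o['width'],S(p))
for n in ("wrist","scene"): cv2.imwrite(f'pics/{n}7.png',optics.snapshot(n)[:,:,::-1])
im=cv2.imread('pics/scene7.png');cv2.imwrite('pics/scene7c.png',cv2.resize(im[240:350,245:375],None,fx=6,fy=6)[:600])
```

```text
12.4167 [ 0.441  -0.1407  0.5252] 0.0836030245688009 [-0.1398 -0.0195  0.028 ]
```

View pics/wrist7.png

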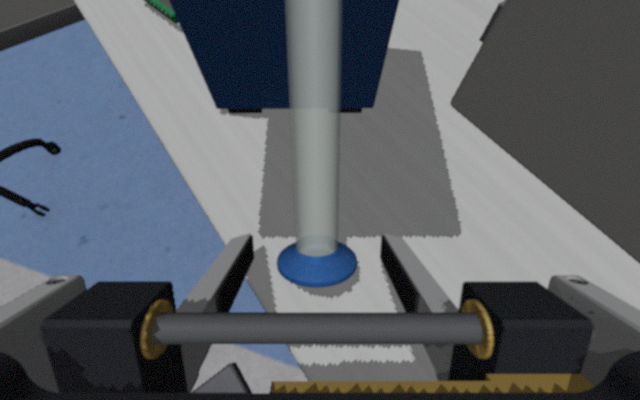

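View pics/scene7c.png

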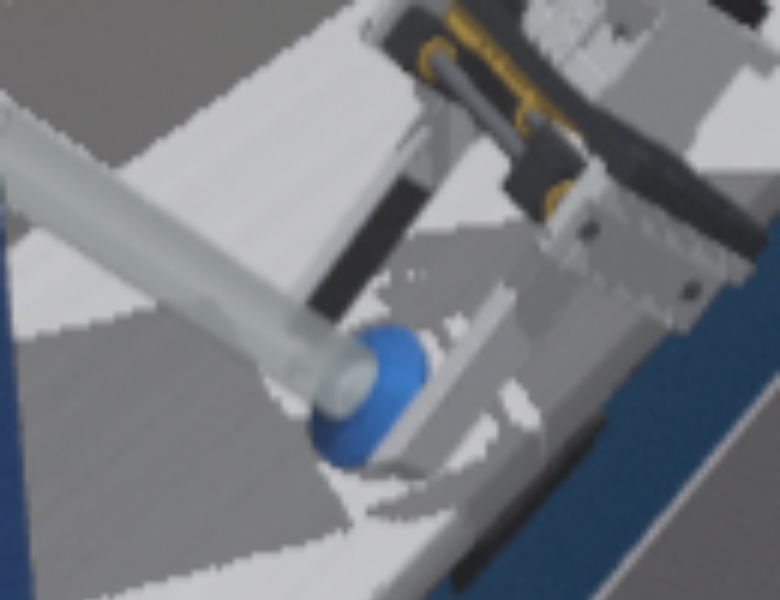

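>>> {"method": "apply_moves", "body": {"moves": [[[0,0,0],[0,0,0],0.65],[[0,0,0],[0,0,0],0.6],[[0,0,0],[0,0,0],0.55],[[0,0,0],[0,0,0],0.5],[[0,0,0],[0,0,0],0.45],[[0,0,0],[0,0,0],0.45],[[0,0,0],[0,0,0],0.45],[[0,0,0],[0,0,0],0.45],[[0,0,0],[0,0,0],0.45],[[0,0,0],[0,0,0],0.45]]}}

```text
time: 13.35
tool_pos: [0.4489, 0.1146, 0.0279]
ee_rot: [-3.14, -0.698, 0.941]
wrist_force: [-1.0, 0.1, 1.6]
width: 0.0495
```

Run:
```python
from kin import *
o,p,r=pose();print(o['time'],o['wrist_force'],o['width'],S(p))
for n in ("wrist",): cv2.imwrite(f'pics/{n}8.png',optics.snapshot(n)[:,:,::-1])
L,rt,rf=.188,.015,.026
c=S(p)[[0,2]]; 
def dm(th,a=.007): return np.array([-(L*np.sin(th)+rt*np.cos(th))+a*np.sin(th), rf*np.sin(th)+a*np.cos(th)])
t0=44.; d0=dm(np.radians(t0)); rel=d0-c; print('disc',d0,'rel to tcp',rel)
A0=40.
for t in(44,40,36,32,28,24,20,16,12,10):
    al=A0+(t0-t)*25/32.; k=np.radians(al-A0)
    Rm=np.array([[np.cos(k),-np.sin(k)],[np.sin(k),np.cos(k)]])
    P=dm(np.radians(t))-Rm@rel; dd=P-c
    x0=np.array([np.cos(np.radians(A0)),np.sin(np.radians(A0))]);z0=np.array([np.sin(np.radians(A0)),-np.cos(np.radians(A0))])
    print(t,'disp mm',dd*1000,'tool x,z cm',(dd@x0*100).round(2),(dd@z0*100).round(2),'ry',k.round(3),'alpha',al)
```

```text
13.35 [-1.0358  0.1467  1.639 ] 0.049542186942368234 [-0.1397 -0.0194  0.0279]
disc [-0.1365  0.0231] rel to tcp [ 0.0032 -0.0048]
44 disp mm [0. 0.] tool x,z cm 0.0 0.0 ry 0.0 alpha 40.0
40 disp mm [ 8.4316 -1.2009] tool x,z cm 0.57 0.63 ry 0.055 alpha 43.125
36 disp mm [17.4962 -2.523 ] tool x,z cm 1.18 1.32 ry 0.109 alpha 46.25
32 disp mm [27.1491 -3.9603] tool x,z cm 1.83 2.05 ry 0.164 alpha 49.375
28 disp mm [37.3428 -5.5062] tool x,z cm 2.51 2.82 ry 0.218 alpha 52.5
24 disp mm [48.0273 -7.1535] tool x,z cm 3.22 3.64 ry 0.273 alpha 55.625
20 disp mm [59.1501 -8.8947] tool x,z cm 3.96 4.48 ry 0.327 alpha 58.75
16 disp mm [ 70.6566 -10.7218] tool x,z cm 4.72 5.36 ry 0.382 alpha 61.875
12 disp mm [ 82.4905 -12.6262] tool x,z cm 5.51 6.27 ry 0.436 alpha 65.0
10 disp mm [ 88.5121 -13.6048] tool x,z cm 5.91 6.73 ry 0.464 alpha 66.5625
```

View pics/wrist8.png

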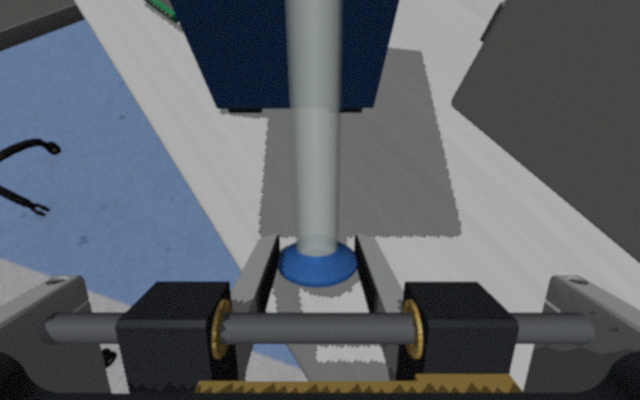

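Run:
```python
from kin import *
o,p,r=pose()
sw,cw=blue('pics/wrist8.png',(270,235,370,300),(100,140,60));print(sw,cw)
for z in(.015,.02,.025): print(z,S(onz('wrist',cw,z)))
P=lambda x,z:proj('wrist',W(x,-.0194,z))
for t in(43,44,45):
    th=np.radians(t);xf=-(.188*np.sin(th)+.015*np.cos(th));zf=.026*np.sin(th)
    u=np.array([np.sin(th),np.cos(th)]);v=np.array([np.cos(th),-np.sin(th)])
    f=np.array([xf,zf]);print(t,'center top',P(*(f+.014*u)),'rear top edge',P(*(f+.014*u-.026*v)),'front top',P(*(f+.014*u+.026*v)),'rear under',P(*(f-.026*v)))
z=r.as_matrix()[:,2]
for s in(.025,-.025): print('tip',proj('wrist',p+.014*z+s*Y))
cv2.imwrite('pics/top8.png',optics.snapshot('top')[:,:,::-1]);st,ct=blue('pics/top8.png',(235,220,285,260));print(st,ct)
cv2.imwrite('pics/top8c.png',cv2.resize(cv2.imread('pics/top8.png')[215:265,225:305],None,fx=9,fy=9))
```

```text
[ 278  244   79   43 2291] [317.1536 266.8944]
0.015 [-0.1436 -0.0196  0.015 ]
0.02 [-0.1447 -0.0196  0.02  ]
0.025 [-0.1458 -0.0196  0.025 ]
43 center top [316.7774 240.3334] rear top edge [316.7591 263.6733] front top [316.7913 222.391 ] rear under [316.7861 284.5675]
44 center top [316.7785 243.3427] rear top edge [316.7595 266.5776] front top [316.7931 225.5405] rear under [316.7864 287.7998]
45 center top [316.7797 246.3265] rear top edge [316.7598 269.4454] front top [316.7949 228.6706] rear under [316.7868 291.    ]
tip [279.171  246.8656]
tip [354.4414 246.8151]
[251 231  11  14  73] [256.9863 238.1233]
```

View pics/top8c.png

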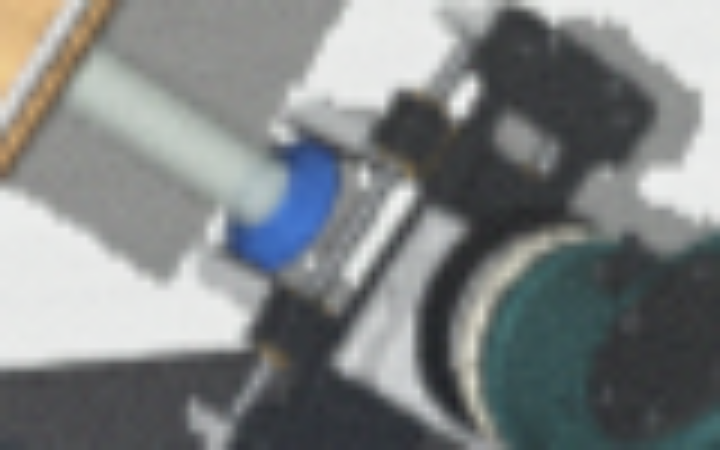

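>>> {"method": "apply_moves", "body": {"moves": [[[0.14,0,0.16],[0,0.014,0],0.45],[[0.28,0,0.32],[0,0.028,0],0.45],[[0.43,0,0.48],[0,0.042,0],0.45],[[0.57,0,0.63],[0,0.055,0],0.45],[[0.72,0,0.8],[0,0.068,0],0.45],[[0.87,0,0.97],[0,0.082,0],0.45],[[1.02,0,1.14],[0,0.095,0],0.45],[[1.18,0,1.32],[0,0.109,0],0.45],[[1.18,0,1.32],[0,0.109,0],0.45],[[1.18,0,1.32],[0,0.109,0],0.45]]}}

```text
time: 14.28
tool_pos: [0.4593, 0.129, 0.0254]
ee_rot: [-3.138, -0.808, 0.939]
wrist_force: [0.5, 0.8, 1.5]
width: 0.0494
```

Run:
```python
from kin import *
o,p,r=pose();print(o['time'],o['wrist_force'],o['wrist_torque'],o['width'],S(p))
for n in ("wrist","scene"): cv2.imwrite(f'pics/{n}9.png',optics.snapshot(n)[:,:,::-1])
im=cv2.imread('pics/scene9.png');cv2.imwrite('pics/scene9c.png',cv2.resize(im[180:380,165:365],None,fx=3,fy=3))
```

```text
14.2833 [0.5331 0.8423 1.5259] [-0.005  -0.1767 -0.0928] 0.04943278663683212 [-0.1218 -0.0193  0.0254]
```

View pics/scene9c.png

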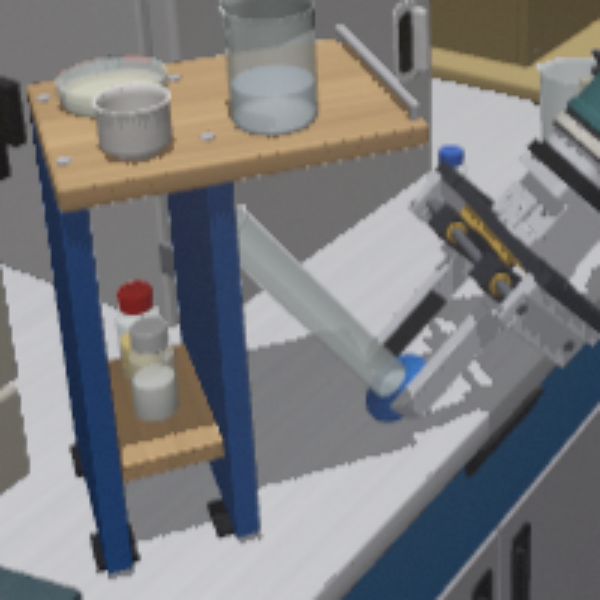

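View pics/wrist9.png

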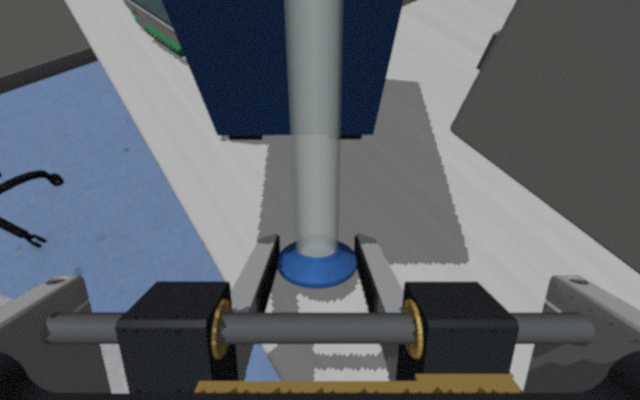

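It is moving now: the rim has slid up the upright (to about (243,207) in the crop) and the wrist force is only 2 N. Continuing.

```bash
cat > nxt.py <<'E'
from kin import *
import sys
def nxt(t0,ts,extra=0):
    o,p,r=pose();z=r.as_matrix()[:,2];A0=np.degrees(np.arctan2(z@U,-z[2]));c=S(p)[[0,2]]
    L,rt,rf=.188,.015,.026
    dm=lambda th,a=.007:np.array([-(L*np.sin(th)+rt*np.cos(th))+a*np.sin(th), rf*np.sin(th)+a*np.cos(th)])
    rel=np.array([.0032,-.0048]);k=np.radians(A0-40);rot=lambda k:np.array([[np.cos(k),-np.sin(k)],[np.sin(k),np.cos(k)]])
    ideal=dm(np.radians(t0))-rot(k)@rel;print('alpha',A0,'actual-ideal mm',(c-ideal)*1000)
    for t in ts:
        k2=np.radians((44-t)*25/32.); P=dm(np.radians(t))-rot(k2)@rel; dd=P-c
        x0=np.array([np.cos(np.radians(A0)),np.sin(np.radians(A0))]);z0=np.array([np.sin(np.radians(A0)),-np.cos(np.radians(A0))])
        print(t,'tool x,z cm',(dd@x0*100).round(2),(dd@z0*100).round(2),'ry',(k2-k).round(3))
E
python3 -c "
from nxt import *
nxt(36,[34,32,30,28,26,24,22,20])"
```

```text
alpha 46.25516762610058 actual-ideal mm [0.3339 0.0324]
34 tool x,z cm 0.25 0.37 ry 0.027
32 tool x,z cm 0.54 0.78 ry 0.054
30 tool x,z cm 0.83 1.19 ry 0.082
28 tool x,z cm 1.13 1.62 ry 0.109
26 tool x,z cm 1.44 2.06 ry 0.136
24 tool x,z cm 1.75 2.5 ry 0.164
22 tool x,z cm 2.07 2.96 ry 0.191
20 tool x,z cm 2.39 3.43 ry 0.218
```

>>> {"method": "apply_moves", "body": {"moves": [[[0.13,0,0.19],[0,0.013,0],0.45],[[0.25,0,0.37],[0,0.027,0],0.45],[[0.4,0,0.58],[0,0.04,0],0.45],[[0.54,0,0.78],[0,0.054,0],0.45],[[0.69,0,0.99],[0,0.068,0],0.45],[[0.83,0,1.19],[0,0.082,0],0.45],[[0.98,0,1.41],[0,0.095,0],0.45],[[1.13,0,1.62],[0,0.109,0],0.45],[[1.44,0,2.06],[0,0.136,0],0.45],[[1.44,0,2.06],[0,0.136,0],0.45]]}}

```text
time: 15.22
tool_pos: [0.4739, 0.1493, 0.0212]
ee_rot: [-3.135, -0.945, 0.936]
wrist_force: [2.4, 1.0, 3.9]
width: 0.0493
```

Run:
```python
from nxt import *
o,p,r=pose();print(o['time'],o['wrist_force'],o['wrist_torque'],o['width'],S(p))
nxt(26,[24,22,20,18,16,14,12])
for n in ("scene",): cv2.imwrite(f'pics/{n}10.png',optics.snapshot(n)[:,:,::-1])
im=cv2.imread('pics/scene10.png');cv2.imwrite('pics/scene10c.png',cv2.resize(im[180:380,165:365],None,fx=3,fy=3))
```

```text
15.2167 [2.3553 1.0439 3.8994] [ 0.2718 -0.4314 -0.1358] 0.04928044354524611 [-0.0969 -0.0192  0.0212]
alpha 54.156275170265864 actual-ideal mm [ 0.2518 -0.335 ]
24 tool x,z cm 0.26 0.45 ry 0.026
22 tool x,z cm 0.51 0.94 ry 0.053
20 tool x,z cm 0.77 1.45 ry 0.08
18 tool x,z cm 1.03 1.97 ry 0.107
16 tool x,z cm 1.3 2.49 ry 0.135
14 tool x,z cm 1.56 3.02 ry 0.162
12 tool x,z cm 1.84 3.56 ry 0.189
```

View pics/scene10c.png

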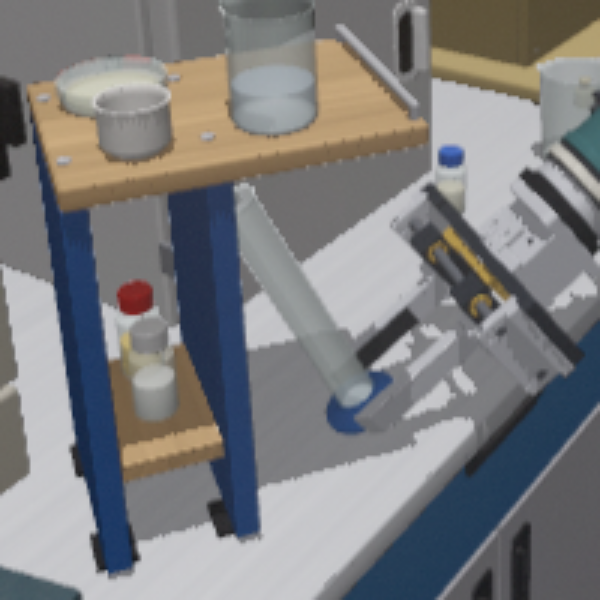

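Run:
```python
from nxt import *
for t in (22,24,26,28):
    th=np.radians(t);u=np.array([np.sin(th),np.cos(th)]);v=np.array([np.cos(th),-np.sin(th)])
    f=np.array([-(.188*u[0]+.015*u[1]),.026*u[0]])
    for nm,q in(('rimC',f+.188*u),('wallside',f+.188*u+.015*v),('a=30',f+.03*u)): print(t,nm,((proj('scene',W(q[0],-.0192,q[1]))-[165,180])*3).round(0))
f=np.array([-0.097+.0032*.97+.0048*.24,0])
cv2.imwrite('pics/r10.png',cv2.resize(cv2.imread('pics/scene10.png')[235:325,230:310],None,fx=8,fy=8)[:600])
```

```text
22 rimC [224. 195.]
22 wallside [202. 207.]
22 a=30 [328. 375.]
24 rimC [224. 197.]
24 wallside [203. 211.]
24 a=30 [335. 372.]
26 rimC [224. 200.]
26 wallside [203. 214.]
26 a=30 [342. 370.]
28 rimC [224. 204.]
28 wallside [203. 218.]
28 a=30 [349. 368.]
```

View pics/r10.png

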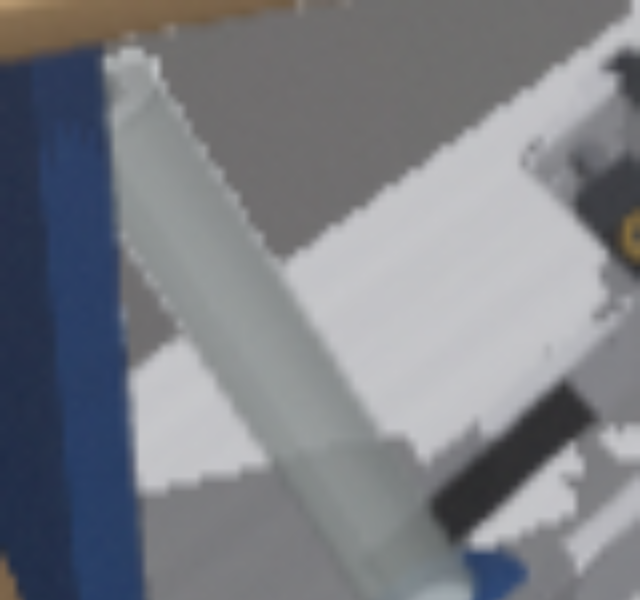

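>>> {"method": "apply_moves", "body": {"moves": [[[0.15,0,0.15],[0,0.005,0],0.45],[[0.23,0,0.3],[0,0.01,0],0.45],[[0.32,0,0.45],[0,0.015,0],0.45],[[0.41,0,0.6],[0,0.02,0],0.45],[[0.5,0,0.75],[0,0.025,0],0.45],[[0.6,0,0.95],[0,0.03,0],0.45],[[0.7,0,1.15],[0,0.035,0],0.45],[[0.8,0,1.3],[0,0.04,0],0.45],[[0.85,0,1.4],[0,0.04,0],0.45],[[0.85,0,1.4],[0,0.04,0],0.45]]}}

```text
time: 16.1
tool_pos: [0.4831, 0.1624, 0.0197]
ee_rot: [-3.137, -0.982, 0.939]
wrist_force: [0.4, 0.8, 0.3]
width: 0.0495
```

Run:
```python
from nxt import *
o,p,r=pose();print(o['time'],o['wrist_force'],o['wrist_force']@U,o['wrist_torque'],o['width'],S(p))
nxt(20,[18,16,14,12,11,10])
for n in ("scene",): cv2.imwrite(f'pics/{n}11.png',optics.snapshot(n)[:,:,::-1])
im=cv2.imread('pics/scene11.png');cv2.imwrite('pics/scene11c.png',cv2.resize(im[180:380,165:365],None,fx=3,fy=3))
```

```text
16.1 [0.4347 0.8025 0.275 ] 0.9046107575711674 [-0.2945  0.1803 -0.0006] 0.04951113553058009 [-0.0809 -0.0189  0.0197]
alpha 56.28935456197357 actual-ideal mm [-0.4794  0.5034]
18 tool x,z cm 0.2 0.59 ry 0.07
16 tool x,z cm 0.45 1.12 ry 0.097
14 tool x,z cm 0.69 1.67 ry 0.125
12 tool x,z cm 0.94 2.21 ry 0.152
11 tool x,z cm 1.07 2.49 ry 0.166
10 tool x,z cm 1.2 2.77 ry 0.179
```

View pics/scene11c.png

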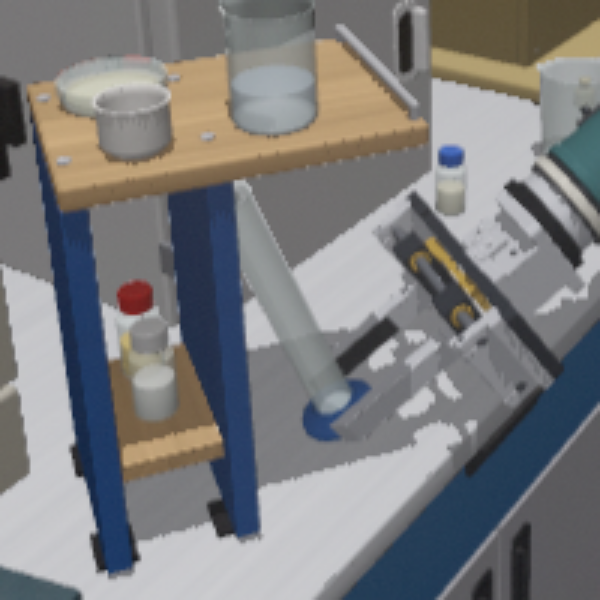

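>>> {"method": "apply_moves", "body": {"moves": [[[0.15,0,0.25],[0,0.01,0],0.45],[[0.27,0,0.5],[0,0.02,0],0.45],[[0.38,0,0.75],[0,0.03,0],0.45],[[0.5,0,1],[0,0.04,0],0.45],[[0.62,0,1.25],[0,0.05,0],0.45],[[0.75,0,1.5],[0,0.06,0],0.45],[[0.87,0,1.75],[0,0.07,0],0.45],[[1,0,2],[0,0.08,0],0.45],[[1.15,0,2.3],[0,0.09,0],0.45],[[1.2,0,2.4],[0,0.1,0],0.45]]}}

```text
time: 16.98
tool_pos: [0.4992, 0.1839, 0.0167]
ee_rot: [-3.138, -1.084, 0.94]
wrist_force: [-0.4, -0.9, -1.8]
width: 0.0491
```

Run:
```python
from nxt import *
o,p,r=pose();print(o['time'],o['wrist_force'],o['wrist_force']@U,o['wrist_torque'],o['width'],S(p))
nxt(11,[11,10,9])
for n in ("scene","wrist"): cv2.imwrite(f'pics/{n}12.png',optics.snapshot(n)[:,:,::-1])
im=cv2.imread('pics/scene12.png');cv2.imwrite('pics/scene12c.png',cv2.resize(im[180:380,165:365],None,fx=3,fy=3))
```

```text
16.9833 [-0.4388 -0.9256 -1.7587] -1.0065974612096964 [-0.4906  0.2786 -0.0674] 0.04909173930819576 [-0.054  -0.0192  0.0167]
alpha 62.09675602382065 actual-ideal mm [0.0482 1.6245]
11 tool x,z cm -0.18 0.07 ry 0.064
10 tool x,z cm -0.08 0.36 ry 0.078
9 tool x,z cm 0.01 0.65 ry 0.092
```

View pics/scene12c.png

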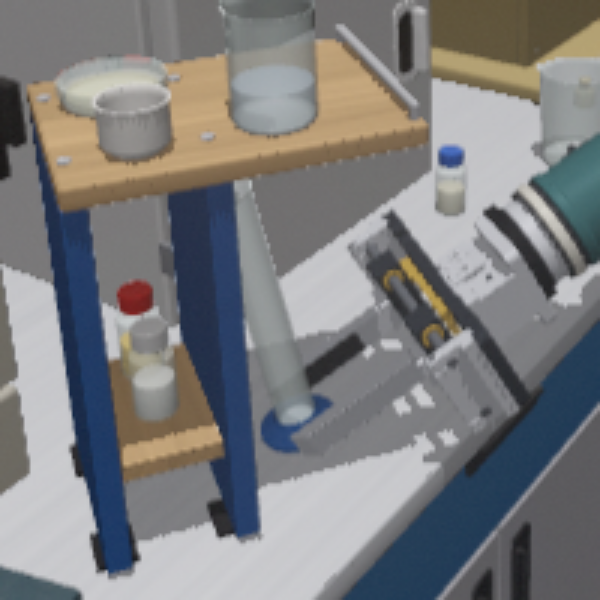

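View pics/wrist12.png

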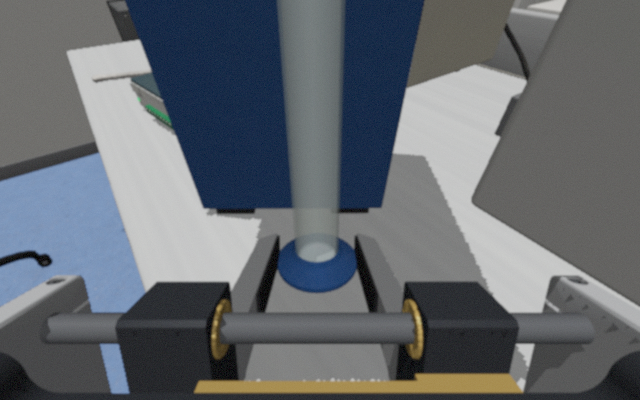

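>>> {"method": "apply_moves", "body": {"moves": [[[0.1,0,0.2],[0,0,0],0.45],[[0.2,0,0.4],[0,0,0],0.45],[[0.3,0,0.6],[0,0,0],0.45],[[0.4,0,0.8],[0,0,0],0.45],[[0.45,0,0.95],[0,0,0],0.45],[[0.5,0,1.1],[0,0,0],0.45],[[0.5,0,1.1],[0,0,0],0.45],[[0.5,0,1.1],[0,0,0],0.45],[[0.5,0,1.1],[0,0,0],0.45],[[0.5,0,1.1],[0,0,0],0.45]]}}

```text
time: 17.92
tool_pos: [0.506, 0.1934, 0.016]
ee_rot: [-3.138, -1.083, 0.939]
wrist_force: [-0.7, -0.9, -1.0]
width: 0.0494
```

Run:
```python
from nxt import *
o,p,r=pose();print(o['time'],o['wrist_force'],o['wrist_force']@U,o['wrist_torque'],o['width'],S(p))
for n in ("scene",): cv2.imwrite(f'pics/{n}13.png',optics.snapshot(n)[:,:,::-1])
im=cv2.imread('pics/scene13.png');cv2.imwrite('pics/scene13c.png',cv2.resize(im[180:380,165:365],None,fx=3,fy=3))
```

```text
17.9167 [-0.7296 -0.8993 -0.9905] -1.1564632261795609 [-0.4285  0.1892 -0.0066] 0.04943392203445712 [-0.0423 -0.0192  0.016 ]
```

View pics/scene13c.png

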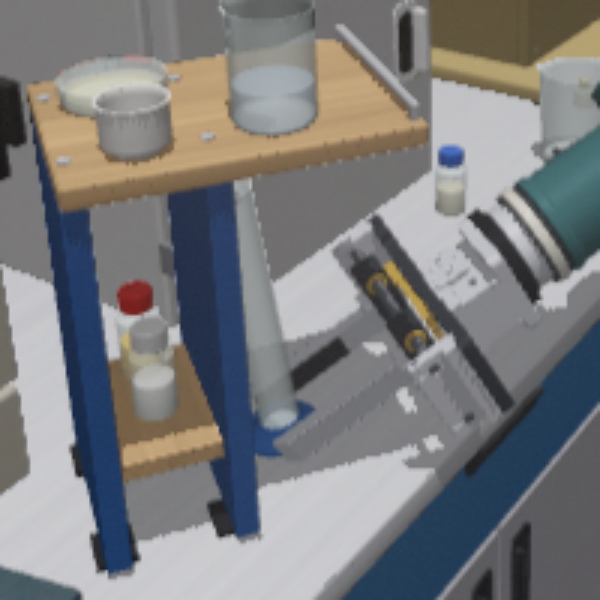

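The tube is now about 7–8° off vertical, well inside 15°. Releasing.

>>> {"method": "apply_moves", "body": {"moves": [[[0,0,0],[0,0,0],0.5],[[0,0,0],[0,0,0],0.53],[[0,0,0],[0,0,0],0.56],[[0,0,0],[0,0,0],0.6],[[0,0,0],[0,0,0],0.65],[[0,0,0],[0,0,0],0.7],[[0,0,0],[0,0,0],0.8],[[0,0,0],[0,0,0],0.9],[[0,0,0],[0,0,0],1],[[0,0,0],[0,0,0],1]]}}

```text
time: 18.8
tool_pos: [0.506, 0.1934, 0.016]
ee_rot: [-3.138, -1.083, 0.939]
wrist_force: [0.5, -0.3, 0.3]
width: 0.0893
```

Run:
```python
from nxt import *
o,p,r=pose();print(o['time'],o['wrist_force'],o['width'],S(p))
for n in ("scene","wrist"): cv2.imwrite(f'pics/{n}14.png',optics.snapshot(n)[:,:,::-1])
im=cv2.imread('pics/scene14.png');cv2.imwrite('pics/scene14c.png',cv2.resize(im[180:380,165:365],None,fx=3,fy=3))
```

```text
18.8 [ 0.5248 -0.3106  0.3256] 0.08931657879427363 [-0.0423 -0.0192  0.016 ]
```

View pics/scene14c.png

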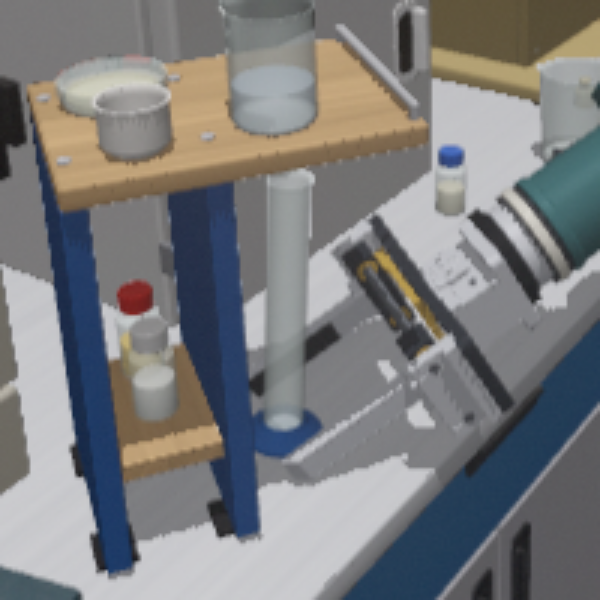

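View pics/wrist14.png

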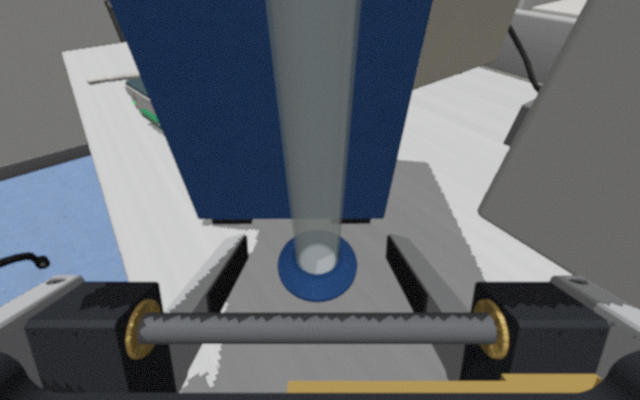

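The cylinder is standing upright with its foot at (287,432) in the scene crop. In the wrist view the foot is at (317,265), clear of both fingers. Next I'll withdraw straight back along the tool axis.

>>> {"method": "apply_moves", "body": {"moves": [[[0,0,-1],[0,0,0],1],[[0,0,-2],[0,0,0],1],[[0,0,-3.5],[0,0,0],1],[[0,0,-5],[0,0,0],1],[[0,0,-6.5],[0,0,0],1],[[0,0,-8],[0,0,0],1],[[0,0,-10],[0,0,0],1],[[0,0,-12],[0,0,0],1],[[0,0,-12],[0,0,0],1],[[0,0,-12],[0,0,0],1]]}}

```text
time: 19.73
tool_pos: [0.4444, 0.1067, 0.0726]
ee_rot: [3.141, -1.083, 0.941]
wrist_force: [0.1, 0.2, -0.2]
width: 0.0942
```

Run:
```python
from nxt import *
o,p,r=pose();print(o['time'],o['wrist_force'],o['width'],S(p))
for n in ("scene","wrist","top"): cv2.imwrite(f'pics/{n}15.png',optics.snapshot(n)[:,:,::-1])
im=cv2.imread('pics/scene15.png');cv2.imwrite('pics/scene15c.png',cv2.resize(im[180:380,165:365],None,fx=3,fy=3))
for x,y in((-.045,-.019),(-.06,-.019)): print(x,((proj('scene',W(x,y,0))-[165,180])*3).round(0),((proj('scene',W(x,y,.188))-[165,180])*3).round(0))
print('foot',S(tri(blue('pics/wrist15.png',(200,150,420,330))[1],blue('pics/scene15.png',(245,300,290,335))[1],'wrist','scene')[0]),blue('pics/wrist15.png',(200,150,420,330)))
print(blue('pics/top15.png',(320,180,345,200))[1],blue('pics/top0.png',(320,180,345,200))[1])
```

```text
19.7333 [ 0.1075  0.19   -0.1915] 0.0941665186313334 [-0.1487 -0.0204  0.0726]
-0.045 [290. 432.] [274. 180.]
-0.06 [312. 426.] [298. 176.]
foot [-0.0184  0.0311  0.0439] (array([ 232,  150,   70,   36, 2244], dtype=int32), array([268.0838, 166.906 ]))
[330.4  188.04] [330.4  188.04]
```

View pics/scene15c.png

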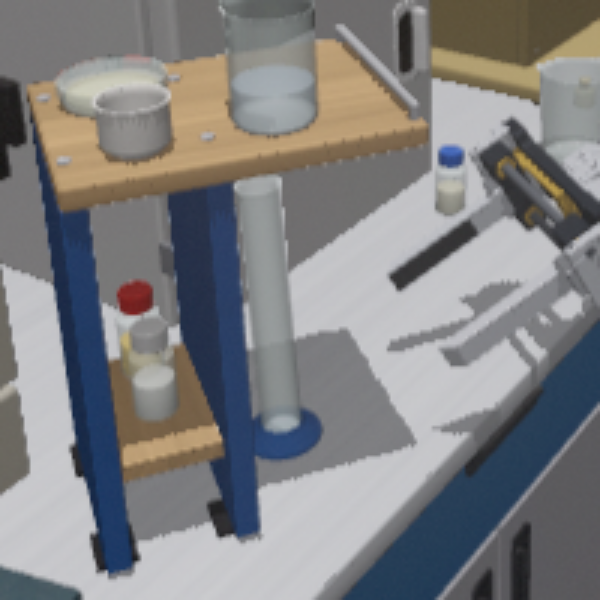

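View pics/top15.png

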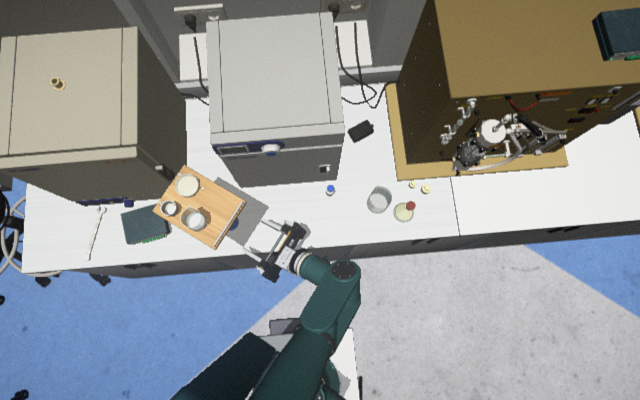

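The tube's lean differs between the last two pictures, so it may still be rocking. I'll let some time pass and look again.

>>> {"method": "apply_moves", "body": {"moves": [[[0,0,-2],[0,0,0],1],[[0,0,-4],[0,0,0],1],[[0,0,-4],[0,0,0],1],[[0,0,-4],[0,0,0],1],[[0,0,-4],[0,0,0],1],[[0,0,-4],[0,0,0],1],[[0,0,-4],[0,0,0],1],[[0,0,-4],[0,0,0],1],[[0,0,-4],[0,0,0],1],[[0,0,-4],[0,0,0],1]]}}

```text
time: 20.72
tool_pos: [0.423, 0.0793, 0.0909]
ee_rot: [-3.137, -1.083, 0.939]
wrist_force: [-0.4, 0.3, 0.5]
width: 0.0945
```

Run:
```python
from nxt import *
o,p,r=pose();print(o['time'],o['wrist_force'],o['width'],S(p))
fs=[optics.snapshot('scene')[:,:,::-1] for _ in range(5)]
w=optics.snapshot('wrist')[:,:,::-1];cv2.imwrite('pics/wrist16.png',w)
cv2.imwrite('pics/s16.png',np.hstack([cv2.resize(fs[0][230:335,235:285],None,fx=5,fy=5),cv2.resize(fs[4][230:335,235:285],None,fx=5,fy=5)]))
f0=fs[0]
print([np.abs(f.astype(int)-f0)[230:335,235:285].mean() for f in fs], np.abs(cv2.imread('pics/scene15.png').astype(int)-f0)[230:335,240:275].mean())
for x in(-.045,-.05): print([(proj('scene',W(x,-.019,z))-[235,230])*5 for z in (0,.014,.188)],[proj('wrist',W(x,-.019,z)) for z in (0,.014,.188)])
```

```text
20.7167 [-0.3699  0.2952  0.5392] 0.09454058641129717 [-0.1835 -0.0192  0.0909]
[np.float64(0.0), np.float64(3.2341587301587302), np.float64(4.588126984126984), np.float64(2.1937142857142855), np.float64(1.8444444444444446)] 7.001451247165533
[array([133.9806, 469.941 ]), array([132.091 , 440.9696]), array([106.5789,  49.8126])] [array([316.3425, 207.0067]), array([316.3147, 198.1803]), array([315.7606,  21.9989])]
[array([146.054, 466.836]), array([144.24  , 437.9057]), array([119.7531,  47.372 ])] [array([316.3406, 209.9684]), array([316.3125, 201.1313]), array([315.7475,  23.5876])]
```

View pics/s16.png

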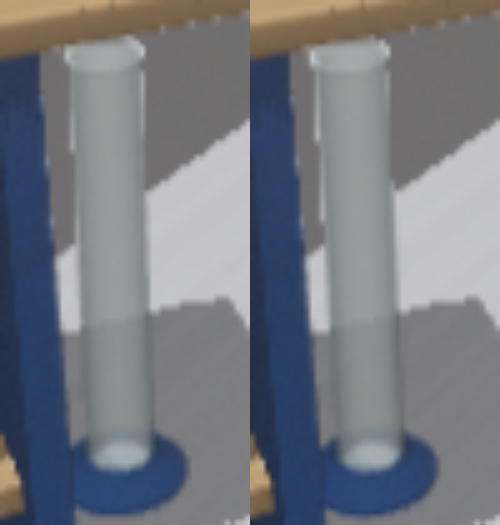

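View pics/wrist16.png

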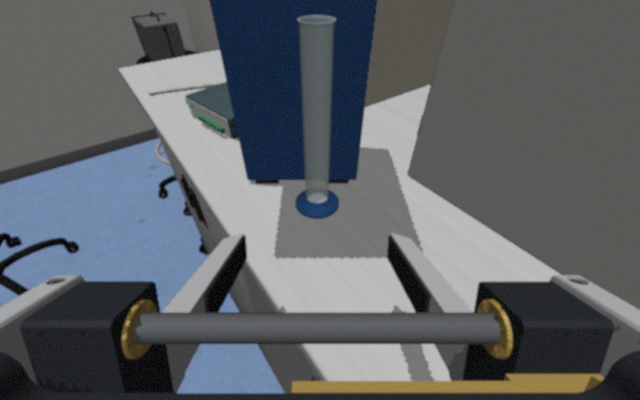

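It is rocking a little and settling. I'll wait another two seconds and back off a bit further.

>>> {"method": "apply_moves", "body": {"moves": [[[0,0,-1],[0,0,0],1],[[0,0,-2],[0,0,0],1],[[0,0,-3],[0,0,0],1],[[0,0,-3],[0,0,0],1],[[0,0,-3],[0,0,0],1],[[0,0,-3],[0,0,0],1],[[0,0,-3],[0,0,0],1],[[0,0,-3],[0,0,0],1],[[0,0,-3],[0,0,0],1],[[0,0,-3],[0,0,0],1]]}}

```text
time: 21.85
tool_pos: [0.4074, 0.0578, 0.1049]
ee_rot: [-3.137, -1.083, 0.939]
wrist_force: [0.9, -0.2, 0.8]
width: 0.0941
```

>>> {"method": "apply_moves", "body": {"moves": [[[0,0,0],[0,0,0],1],[[0,0,0],[0,0,0],1],[[0,0,0],[0,0,0],1],[[0,0,0],[0,0,0],1],[[0,0,0],[0,0,0],1],[[0,0,0],[0,0,0],1],[[0,0,0],[0,0,0],1],[[0,0,0],[0,0,0],1],[[0,0,0],[0,0,0],1],[[0,0,0],[0,0,0],1]]}}

```text
time: 22.68
tool_pos: [0.4075, 0.0575, 0.1051]
ee_rot: [-3.138, -1.083, 0.939]
wrist_force: [0.2, -0.2, 0.3]
width: 0.0942
```

Run:
```python
from nxt import *
o,p,r=pose();print(o['time'],o['wrist_force'],S(p))
fs=[optics.snapshot('scene')[:,:,::-1] for _ in range(7)]
cv2.imwrite('pics/s17.png',np.hstack([cv2.resize(fs[0][230:335,235:285],None,fx=5,fy=5),cv2.resize(fs[6][230:335,235:285],None,fx=5,fy=5)]))
print([np.abs(f.astype(int)-fs[0])[230:335,235:285].mean().round(2) for f in fs],[np.abs(f.astype(int)-fs[0])[230:335,175:225].mean().round(2) for f in fs])
cv2.imwrite('pics/top17.png',optics.snapshot('top')[:,:,::-1])
a=cv2.imread('pics/top0.png').astype(int);b=cv2.imread('pics/top17.png').astype(int);print('bystander diff',np.abs(a-b)[180:225,320:420].mean())
```

```text
22.6833 [ 0.1509 -0.1735  0.2597] [-0.2102 -0.0195  0.1051]
[np.float64(0.0), np.float64(0.78), np.float64(0.78), np.float64(0.75), np.float64(0.75), np.float64(0.76), np.float64(0.74)] [np.float64(0.0), np.float64(0.81), np.float64(0.81), np.float64(0.81), np.float64(0.82), np.float64(0.81), np.float64(0.81)]
bystander diff 3.8634814814814815
```

View pics/s17.png

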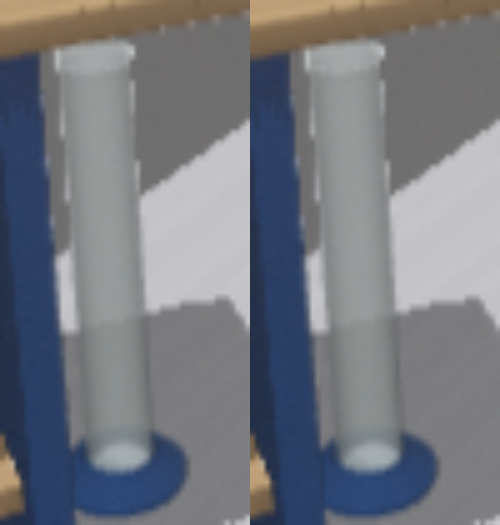

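The frames now differ only by image noise, so it is at rest. The tube slope (about −25 px from foot to rim in the crop) matches the −25.5 px projected for a vertical one. One last check on the bystanders before handing in.

Run:
```python
from nxt import *
a=cv2.imread('pics/top0.png')[175:230,315:425];b=cv2.imread('pics/top17.png')[175:230,315:425]
cv2.imwrite('pics/cmp.png',np.vstack([cv2.resize(a,None,fx=5,fy=5),cv2.resize(b,None,fx=5,fy=5)]))
ga,gb=[cv2.cvtColor(i,cv2.COLOR_BGR2GRAY).astype(np.float32) for i in(a,b)]
print(cv2.phaseCorrelate(ga[:, 45:70],gb[:,45:70]),cv2.phaseCorrelate(ga[:,78:105],gb[:,78:105]))
```

```text
((0.5501495137155814, -0.04990519276715588), 0.9751573483149211) ((0.5451256296614968, 0.11072442460312004), 0.9812307192955488)
```

View pics/cmp.png

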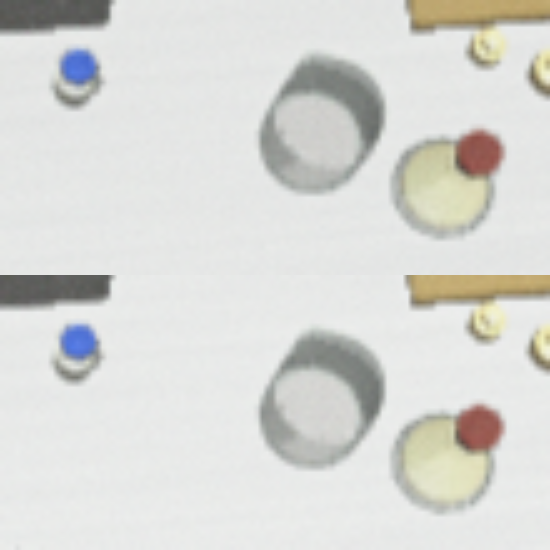

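The vial, beaker and flask appear at the same pixels as at the start. Handing in.

```bash
python3 -c "
from bench import job
print(job.close_job())"
```

```text
the job is handed in; nothing more can be done
None
```

The cylinder is standing on its foot in front of the blue upright, and I handed the job in at about 23 s of the 48 s allowed. The hand-in reports no verdict.

**How it went:** I gripped the foot from both sides and slid it along the worktop towards the upright, tilting the tool as the cylinder came up. The rim slid up the board from about 44° to about 8°. I then opened the fingers, it dropped onto its foot, and I backed the arm away. So the push was done by holding the foot, not by pressing on it from behind.

**Failed tries:**
- **First approach:** it ran the last joint into its limit, so I backed out and came in with the tool turned half a turn.
- **First grip:** I gripped the tube too high and the cylinder jammed. The pads slipped, the wrist force reached about 37 N, and the cylinder shifted about 9 mm sideways along the upright. I let go and gripped the foot instead.

**Last checks:**
- **Upright and in place:** in the scene picture the tube's slope matched that projected for a vertical one. Its axis is about 45 mm out from the upright and 19 mm off the middle.
- **At rest:** it rocked for about 2 s after release, then seven pictures in a row differed only by image noise.
- **Bystanders:** the vial's position was unchanged. The beaker and flask showed about half a pixel of difference (roughly 1.5 mm), and I could see no movement.
- **Robot clear:** the wrist force was near zero and the fingertips were well back from everything.
- **Rim on the upright:** I judged this on the way up from the pictures and from how the cylinder turned in the grip, because the contact force cannot be read directly.

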